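# Set up the eyelet press: swap dies, feed the pot, start

### The arm

A 7-joint arm with a two-finger parallel gripper is mounted at the origin on the work surface. World frame = base frame: x ahead of the robot, y to its left, z up, the work surface at z = 0. Lengths are in m, angles in rad, forces in N, time in s.
With the tool pointing down it reaches from about 0.4 to 0.875 m from the base axis. Payload 6.5 kg.
Tool frame: the origin (TCP) lies between the finger pads; the fingertips stand 11 mm ahead of it and the grasp point (between the pads) lies 8 mm behind it; z points along the fingers, y is the line along which they close (so a half turn about z gives the same grasp; the last joint's range is limited). The gripper opens to 88 mm and grips with 3 to 60 N. Pads are 18 mm wide; open, the fingers measure 123 mm over their backs; the gripper's body (75 mm by 187 mm) begins 45 mm behind the grasp point.
Start: joints at [1.266, 0.536, -0.004, 1.538, 0.003, 1.067, -0.071], TCP at [0.154, -0.632, 0.225] pointing down, gripper open.
Joint ranges: [-2.7, 2.7], [-0.37, 2.16], [-1.27, 1.26], [0.24, 2.4], [-1.31, 4.45], [0.19, 1.91], [-2.76, 2.76]. Speed limits (rad/s): [2.39, 2.39, 3.14, 3.14, 3.14, 3.14, 3.14].

### API

Orientations are given as [roll, pitch, yaw] about the fixed x, y, z axes, in that order (R = Rz(yaw) Ry(pitch) Rx(roll)).
In Python, from station import robot gives the robot as it stands.
- The arm moves only by the tool step_arm, never from a script. Its argument "motion" is a list of rows, each a list of 4 numbers: the shift along the world's x, y, z in units of 500 mm (1.0 is 500 mm), then the turn about the world's z in units of 0.5 rad (1.0 is 0.5 rad). A call has 1 to 20 rows; each row shifts and turns the commanded pose from where the row before left it; what a row does not reach is not made up. A row lasts 1/12 s, in which the tool goes at most 41.7 mm and 7.16 degrees, less where a joint would pass 70% of its speed; a pose out of reach is approached as far as the arm can. A call with a number of a shift or a turn outside -1 to 1 is refused whole. A call with a gripper value outside its range is refused whole. "gripper" is the gripper's target within -1 to 1 (shut at 1, half-way at 0, fully open at -1), set as the call begins (left out, the last holds). The fingers move at their own pace and stop on an object; "grip_force" is the grip in N (left out, the last holds). Time passes only in rows, so rows that do not move let the fingers close. It gives the time, the measured TCP pose, the force, the opening and the grip force at its end, in the units of the state.
- robot.get_obs(): the state, without advancing time (a new reading comes with each control period).
- robot.capture(name): name is "scene" or "top" or "wrist"; returns the picture (420x560x3 uint8, red, green, blue); there is no depth.
- robot.calibration(name): a dict with "mtx" (3x3 intrinsics, pixels), "world_from_camera" (4x4, takes a point from camera to world coordinates). Camera axes: x right, y up, looking along -z (the intrinsics and any distortion apply to the point x, -y, -z); pixel columns grow to the right and rows downward; lengths in m; the calibration is good to about 2 mm. A picture is of the moment at which its call begins: read the wrist's pose just before it. calibration takes no time and is no camera call; for the wrist camera it gives the pose at the moment of the call.
- robot.hand_in(): hands the job in; it is judged then, once.
The state is a dict: "clock": time; "qpos": joint angles; "qd": joint speeds; "tau": joint torques, N m; "position": TCP position; "orientation": TCP orientation; "force": force on the tool from outside, world axes, zero at the start; "torque": the same for the moment, N m; "opening": finger opening in m; "grasp_force": force on a finger pad.
Only numpy, scipy, OpenCV 4.12 (cv2) and the standard library are available. Lean on these libraries where they do the work, as an engineer would, in place of code of your own. Each camera call takes 0.05 s, during which the arm holds its last target. There are 200 camera calls.

### The job

Set up the eyelet press: first pull the two worn red-headed dies out of the die holder and leave them in the orange scrap tray. Then plug every white-headed die on the table fully home into free holes of the holder (the blue-headed one stays put), and slide the eyelet pot along the table, never lifting it, until it stands inside the green ring. When all that is so, press the yellow, then the blue, then the green key, each fully and one at a time, and leave everything else where it stands.

Things in the scene. Friction and masses are not known exactly. Their poses are not given: they have to be found in the camera images.
- die_a: fresh die, white head: a 26 x 26 x 16 mm square steel shank (slightly rounded edges) under a 32 x 32 x 24 mm white head; 40 mm tall, 90 g. Origin: centre of the shank's lower face; z points up out of the head, x and y are square to its sides (a quarter turn looks and fits the same). At the start it stands on the table on its shank. Absent in some starts.
- die_b: fresh die, white head: a 26 x 26 x 16 mm square steel shank (slightly rounded edges) under a 32 x 32 x 24 mm white head; 40 mm tall, 90 g. Origin: centre of the shank's lower face; z points up out of the head, x and y are square to its sides (a quarter turn looks and fits the same). At the start it stands on the table on its shank. Absent in some starts.
- die_c: fresh die, white head: a 26 x 26 x 16 mm square steel shank (slightly rounded edges) under a 32 x 32 x 24 mm white head; 40 mm tall, 90 g. Origin: centre of the shank's lower face; z points up out of the head, x and y are square to its sides (a quarter turn looks and fits the same). At the start it stands on the table on its shank. Absent in some starts.
- die_d: fresh die, white head: a 26 x 26 x 16 mm square steel shank (slightly rounded edges) under a 32 x 32 x 24 mm white head; 40 mm tall, 90 g. Origin: centre of the shank's lower face; z points up out of the head, x and y are square to its sides (a quarter turn looks and fits the same). At the start it stands on the table on its shank. Absent in some starts.
- worn_a: a worn die: same shape and origin as the fresh dies but with a red head; at the start it is seated in one of the holder's holes, its sides parallel to the holder's.
- worn_b: a worn die: same shape and origin as the fresh dies but with a red head; at the start it is seated in one of the holder's holes, its sides parallel to the holder's.
- keeper: the good die that stays: same shape and origin, blue head; seated in another of the holder's holes. Heads of neighbours in the holder are 14 mm apart: grasp them there across the row of holes (along the holes' x).
- holder_hole0 (a point): hole 0 of the die holder: centre of its mouth, in the holder's top face, 30 mm above the table. 29 mm square, sides along this point's x and y, 18 mm deep, edge slightly chamfered. A die is home when its head rests on the holder's top: its origin is then 16 mm below this point.
- holder_hole1 (a point): hole 1 of the die holder: centre of its mouth, in the holder's top face, 30 mm above the table. 29 mm square, sides along this point's x and y, 18 mm deep, edge slightly chamfered. A die is home when its head rests on the holder's top: its origin is then 16 mm below this point.
- holder_hole2 (a point): hole 2 of the die holder: centre of its mouth, in the holder's top face, 30 mm above the table. 29 mm square, sides along this point's x and y, 18 mm deep, edge slightly chamfered. A die is home when its head rests on the holder's top: its origin is then 16 mm below this point. The holder is a fixed dark steel block, 60 (x) x 230 (y) x 30 mm, its five holes in a row along y, 46 mm apart; this is the middle one.
- holder_hole3 (a point): hole 3 of the die holder: centre of its mouth, in the holder's top face, 30 mm above the table. 29 mm square, sides along this point's x and y, 18 mm deep, edge slightly chamfered. A die is home when its head rests on the holder's top: its origin is then 16 mm below this point.
- holder_hole4 (a point): hole 4 of the die holder: centre of its mouth, in the holder's top face, 30 mm above the table. 29 mm square, sides along this point's x and y, 18 mm deep, edge slightly chamfered. A die is home when its head rests on the holder's top: its origin is then 16 mm below this point.
- tray: orange scrap tray, open at the top, fixed: 120 (x) x 140 (y) x 35 mm outside, walls and floor 4 mm. Origin: centre of its underside; x and y along its sides.
- pot: filled eyelet pot: aluminium, 86 mm across, with a flat black lid 90 mm across whose top is 32 mm above the table; on the lid an upright round black knob 24 mm across, from 32 to 60 mm above the table. About 250 to 490 g; pushed or pulled high up it may tip. Origin: centre of its underside. It stands loose on a grey ring, like the green one, at the start.
- feed_mark: green ring painted on the table, 140 mm outside, 114 mm inside: the pot's feeding place. Origin: its centre.
- key_yellow (a joint): travel of the yellow key in m: 0 up, 0.006 fully down (about 4 N, springs back). It counts as pressed beyond 0.004.
- key_yellow_top (a point): centre of the top of the yellow key, a round push button 28 mm across in a grey housing; the three keys stand in a row 55 mm apart, in varying order, on a fixed grey panel 30 mm high; it is pressed straight down.
- key_blue (a joint): travel of the blue key in m: 0 up, 0.006 fully down (about 4 N, springs back). It counts as pressed beyond 0.004.
- key_blue_top (a point): centre of the top of the blue key, a round push button 28 mm across in a grey housing; the three keys stand in a row 55 mm apart, in varying order, on a fixed grey panel 30 mm high; it is pressed straight down.
- key_green (a joint): travel of the green key in m: 0 up, 0.006 fully down (about 4 N, springs back). It counts as pressed beyond 0.004.
- key_green_top (a point): centre of the top of the green key, a round push button 28 mm across in a grey housing; the three keys stand in a row 55 mm apart, in varying order, on a fixed grey panel 30 mm high; it is pressed straight down.
- jar: bystander, leave alone: jar with brass cap, 56 mm across, 60 mm tall. Origin: centre of its underside.
- tape: bystander, leave alone: roll of amber tape lying flat, 64 mm across, 18 mm high. Origin: centre of its underside.
- spool: bystander, leave alone: blue thread spool, 32 mm across, 33 mm tall. Origin: centre of its underside.

How it is judged:
By the outcome, as a careful person would: the job done as asked, in the order asked, and still so for the second after the job is handed in, with the robot touching nothing.
Of die_a, die_b, die_c, die_d only 2 to 4 are there at a start; the rules pass over those that are not, and their reading is None.
At some moment in a run one of die_a, die_b, die_c, die_d, pot may be knocked a few centimetres aside while the robot is not near it.
It also fails if it takes over 210 s, if anything falls off the work surface, if the arm or the gripper's body presses on something with over 40 N, if the wrist force passes 120 N, or if a joint passes its speed limit or range.

## Working session

There is one attempt and no reset: what is moved stays moved. The work goes in short steps, Python scripts to look and compute and a tool call to move; the robot and the scene stay as the last step left them, time stands still between calls to the robot, and variables do not carry over. Pictures are saved under pics/ and viewed, at most 14 in all, crops included, and the job is handed in when it is done.

Besides the shell and the picture viewer there is one more tool, called after ">>>" as name(argument=value, ...), one argument or row to a line, values as JSON. step_arm: Moves the arm, as the interface text tells. Its arguments: {"type":"object","properties":{"motion":{"type":"array","items":{"type":"array","items":{"type":"number"}}},"gripper":{"type":"number"},"grip_force":{"type":"number"}},"required":["motion"]}

```bash
ls; mkdir -p pics
python3 - <<'E'
from station import robot
import cv2
o=robot.get_obs();print({k:o[k] for k in('clock','position','orientation','opening')})
for n in('scene','top'):
    cv2.imwrite(f'pics/{n}0.png',robot.capture(n)[:,:,::-1])
    c=robot.calibration(n);print(c['mtx'],c['world_from_camera'],[k for k in c])
E
```

```text
pics
{'clock': 0.0, 'position': array([ 0.15357045, -0.63095065,  0.22426348]), 'orientation': array([-3.13990091e+00,  1.44586424e-04,  2.38859309e-01]), 'opening': 0.0880507385518263}
[[472.8201302    0.         271.12949893]
 [  0.         472.8201302  210.21400215]
 [  0.           0.           1.        ]] [[-9.39975594e-03 -7.69064812e-01  6.39101682e-01  1.25569517e+00]
 [ 9.99868452e-01  1.21985709e-03  1.61737465e-02 -1.34697127e-02]
 [-1.32182720e-02  6.39169638e-01  7.68952177e-01  8.96606019e-01]
 [ 0.00000000e+00  0.00000000e+00  0.00000000e+00  1.00000000e+00]] ['mtx', 'world_from_camera']
[[481.31598287   0.         279.91708526]
 [  0.         481.31598287 200.90708001]
 [  0.           0.           1.        ]] [[-0.00609897  0.99636564 -0.08496066  0.45630322]
 [-0.99996491 -0.00558888  0.00624039 -0.03276478]
 [ 0.00574288  0.08499574  0.99636476  1.12924851]
 [ 0.          0.          0.          1.        ]] ['mtx', 'world_from_camera']
```

View pics/top0.png

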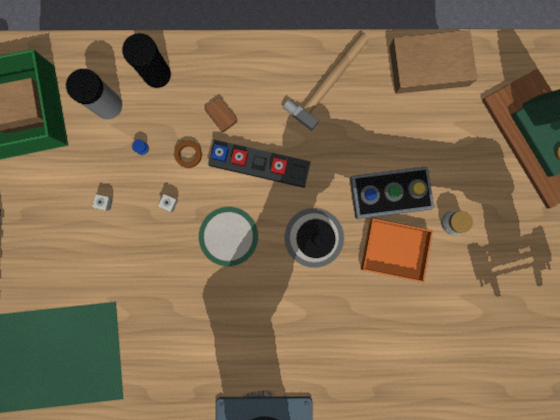

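View pics/scene0.png

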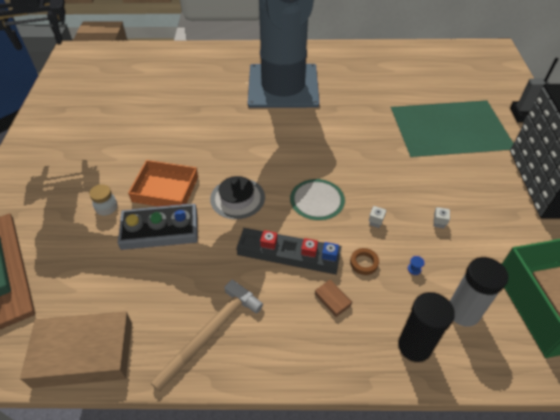

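```bash
cat > h.py <<'E'
import numpy as np, cv2
def ray(c,uv,T=None):
    W=c['world_from_camera']; K=c['mtx']
    d=np.linalg.inv(K)@[uv[0],uv[1],1]; d=W[:3,:3]@[d[0],-d[1],-d[2]]
    return W[:3,3],d
def onz(c,uv,z):
    o,d=ray(c,uv); return (o+d*(z-o[2])/d[2])[:2]
def tri(c1,u1,c2,u2):
    o1,d1=ray(c1,u1);o2,d2=ray(c2,u2)
    s=np.linalg.lstsq(np.c_[d1,-d2],o2-o1,rcond=None)[0]
    a=o1+s[0]*d1;b=o2+s[1]*d2
    return (a+b)/2,np.linalg.norm(a-b)
def proj(c,p):
    W=c['world_from_camera'];q=W[:3,:3].T@(np.array(p)-W[:3,3]);q=c['mtx']@[q[0],-q[1],-q[2]];return q[:2]/q[2]
def blobs(img,lo,hi,amin=20,roi=None):
    hsv=cv2.cvtColor(img,cv2.COLOR_RGB2HSV)
    lo,hi=list(lo),list(hi)
    m=cv2.inRange(hsv,np.array(lo),np.array(hi)) if lo[0]<=hi[0] else cv2.inRange(hsv,np.array([0]+lo[1:]),np.array(hi))|cv2.inRange(hsv,np.array(lo),np.array([179]+hi[1:]))
    if roi: k=np.zeros_like(m);x0,y0,x1,y1=roi;k[y0:y1,x0:x1]=1;m=m*k
    out=[]
    for c in cv2.findContours(m,cv2.RETR_EXTERNAL,cv2.CHAIN_APPROX_NONE)[0]:
        if cv2.contourArea(c)>=amin: out.append((cv2.minAreaRect(c),cv2.contourArea(c),c))
    return sorted(out,key=lambda b:-b[1])
RED=((172,140,90),(8,255,255));WHITE=((0,0,150),(179,60,255));BLUE=((105,130,60),(125,255,255))
ORANGE=((5,180,90),(14,255,255));GREEN=((70,80,30),(90,255,140));YEL=((18,120,80),(30,255,255))
E
python3 - <<'E'
from h import *; from station import robot
im={n:cv2.imread(f'pics/{n}0.png')[:,:,::-1] for n in('top','scene')}
C={n:robot.calibration(n) for n in im}
im={n:np.ascontiguousarray(v) for n,v in im.items()}
def rep(nm,cl,roi,z,a=20,n='top'):
    for r,A,c in blobs(im[n],*cl,a,roi): print(n,nm,np.round(r[0],1),np.round(r[1],1),round(r[2]),A,onz(C[n],r[0],z).round(4))
rep('red',RED,(200,130,320,200),.054);rep('bluehead',BLUE,(200,130,320,200),.054)
rep('white',WHITE,(80,180,190,220),.04);rep('orange',ORANGE,(350,210,440,290),.035,200)
rep('ring',GREEN,(190,200,265,275),0,100)
for nm,cl in(('yel',YEL),('blue',BLUE),('green',GREEN)):
    rep(nm,cl,(350,165,435,220),.045);rep(nm,cl,(115,205,200,245),.045,8,'scene')
# circles black knob
rep('black',((0,0,0),(179,255,40)),(285,205,345,270),.06,100)
rep('white2',WHITE,(365,200,460,230),.04,20,'scene')
rep('red2',RED,(235,220,345,270),.054,20,'scene')
E
```

```text
top red [238.7 156.7] [14.3 14.6] 14 186.0 [0.6488 0.053 ]
top red [278.4 165.6] [14.3 14.8] 13 185.0 [ 0.6278 -0.0366]
top bluehead [219.1 152.4] [14.9 15.3] 11 201.0 [0.6587 0.0972]
top white [166.2 202.5] [13.8 13.8] 24 164.0 [0.5469 0.2183]
top white [ 99.6 201.9] [13.6 13.9] 13 163.5 [0.5492 0.369 ]
top orange [397.4 249.9] [62.4 51.8] 11 3053.5 [ 0.4368 -0.3051]
top ring [227.9 236.3] [57.2 57.7] 7 2547.5 [0.4702 0.0823]
top yel [418.5 187.5] [11. 11.] 90 96.0 [ 0.5775 -0.3543]
scene yel [131.5 220. ] [10. 11.] 90 86.0 [ 0.5768 -0.3543]
top blue [370.5 194. ] [10. 11.] 90 92.5 [ 0.5633 -0.2449]
scene blue [180. 215.] [10.  8.] 90 65.5 [ 0.5621 -0.2436]
top black [315.5 238. ] [37.5 37.5] 45 1083.5 [ 0.4645 -0.1178]
scene white2 [377.7 211.9] [14.7 10.4] 17 130.5 [0.5491 0.218 ]
scene white2 [442.2 212.6] [15.5 10.4] 9 125.0 [0.5517 0.3676]
scene red2 [268.  238.8] [15.7 16.1] 11 119.5 [ 0.6374 -0.0372]
scene red2 [309.1 246.8] [14.7 16.1] 11 114.0 [0.659  0.0524]
```

Run:
```python
import cv2
a=cv2.imread('pics/top0.png')
cv2.imwrite('pics/t_crop.png',cv2.resize(a[130:290,190:440],None,fx=3.2,fy=3.2,interpolation=cv2.INTER_CUBIC))
```

```text
(no output)
```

View pics/t_crop.png

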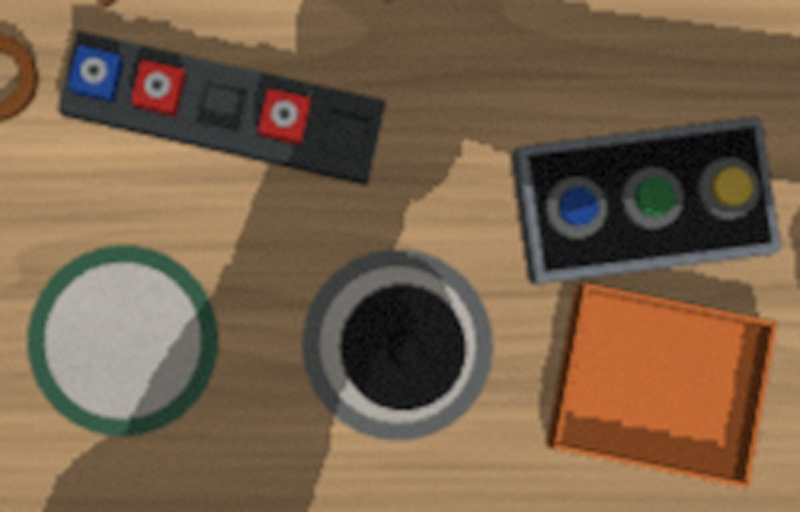

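>>> step_arm(
  motion=[
    [0.0474,0.0594,-0.006,0.11],
    [0.0474,0.0594,-0.006,0.11],
    [0.0474,0.0594,-0.006,0.11],
    [0.0474,0.0594,-0.006,0.11],
    [0.0474,0.0594,-0.006,0.11],
    [0.0474,0.0594,-0.006,0.11],
    [0.0474,0.0594,-0.006,0.11],
    [0.0474,0.0594,-0.006,0.11],
    [0.0474,0.0594,-0.006,0.11],
    [0.0474,0.0594,-0.006,0.11],
    [0.0474,0.0594,-0.006,0.11],
    [0.0474,0.0594,-0.006,0.11],
    [0.0474,0.0594,-0.006,0.11],
    [0.0474,0.0594,-0.006,0.11],
    [0.0474,0.0594,-0.006,0.11],
    [0.0474,0.0594,-0.006,0.11],
    [0.0474,0.0594,-0.006,0.11],
    [0.0474,0.0594,-0.006,0.11],
    [0.0474,0.0594,-0.006,0.11],
    [0.0474,0.0594,-0.006,0.11],
  ],
  gripper=-0.4,
)

```text
clock: 1.77
position: [0.6284, -0.0361, 0.1646]
orientation: [-3.141, 0.0, 1.341]
force: [0.8, -0.7, 0.9]
opening: 0.0615
grasp_force: 0.0
```

Run:
```python
from h import *; from station import robot
o=robot.get_obs();print(o['clock'],o['position'],o['orientation'],o['qpos'].round(2),o['opening'])
c=robot.calibration('wrist');i=robot.capture('wrist');cv2.imwrite('pics/w1.png',i[:,:,::-1])
print(c['world_from_camera'].round(3))
for nm,cl,z in(('red',RED,.054),('blue',BLUE,.054)):
    for r,A,_ in blobs(i,*cl,200): print(nm,np.round(r[0]),np.round(r[1]),r[2],A,onz(c,r[0],z).round(4))
```

```text
1.7667 [ 0.62836432 -0.03611471  0.16456942] [-3.14091810e+00  3.80594138e-04  1.34132074e+00] [ 0.28  0.61 -0.42  1.63  0.28  0.97 -0.47] 0.061459011853403696
[[ 0.974  0.216  0.068  0.648]
 [-0.227  0.928  0.296  0.041]
 [ 0.001 -0.304  0.953  0.324]
 [ 0.     0.     0.     1.   ]]
red [284.  62.] [48. 45.] 90.0 2077.0 [0.6535 0.0539]
red [284. 186.] [44. 41.] 90.0 1736.0 [ 0.6334 -0.0334]
blue [284.  10.] [20. 48.] 90.0 819.5 [0.6611 0.0856]
blue [266. 397.] [20. 27.] 90.0 457.0 [ 0.5705 -0.2311]
```

View pics/w1.png

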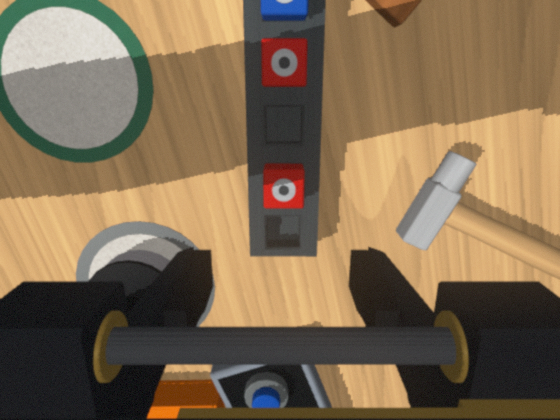

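Run:
```python
from h import *; from station import robot
c=robot.calibration('wrist');print(c['mtx'].round(1).tolist())
w=np.ascontiguousarray(cv2.imread('pics/w1.png')[:,:,::-1])
T=robot.calibration('top');S=robot.calibration('scene')
t=np.ascontiguousarray(cv2.imread('pics/top0.png')[:,:,::-1]);s=np.ascontiguousarray(cv2.imread('pics/scene0.png')[:,:,::-1])
W2=((0,0,130),(179,90,255))
for nm,i,cc,roi in(('w',w,c,(262,35,305,210)),('t',t,T,(210,140,295,175)),('s',s,S,(255,225,345,260))):
    for r,A,k in blobs(i,*W2,3,roi): print(nm,np.round(r[0],1),A,onz(cc,r[0],.054).round(4))
# holder outline in wrist: left/right edges at rows, on z=.03
g=w.astype(int).sum(2)
for row in(80,120,160,220):
    d=np.where(g[row,230:340]<230)[0]+230; print(row,d.min(),d.max(),onz(c,(d.min(),row),.03).round(4),onz(c,(d.max(),row),.03).round(4))
```

```text
[[363.3, 0.0, 280.4], [0.0, 363.3, 199.4], [0.0, 0.0, 1.0]]
w [283. 191.] 224.0 [ 0.6361 -0.0272]
t [218.5 151.5] 42.5 [0.6608 0.0986]
t [278. 165.] 41.0 [ 0.6293 -0.0357]
t [238.5 156.5] 39.5 [0.6492 0.0534]
s [330.1 245.7] 83.0 [0.656  0.0981]
s [309.5 243.5] 39.0 [0.6501 0.0536]
s [268.5 236. ] 36.0 [ 0.6297 -0.0363]
80 246 322 [0.6261 0.0591] [0.6833 0.0465]
120 247 321 [0.6195 0.0296] [0.677  0.0169]
160 248 319 [ 0.6125 -0.0018] [ 0.6695 -0.0144]
220 263 307 [ 0.6125 -0.0556] [ 0.6496 -0.0639]
```

```bash
cat >> h.py <<'E'
W2=((0,0,130),(179,90,255))
def wrist(robot,name=None):
    robot.capture('wrist')
    o=robot.get_obs();c=robot.calibration('wrist');i=robot.capture('wrist')
    if name: cv2.imwrite(f'pics/{name}.png',i[:,:,::-1])
    return o,c,i
E
python3 - <<'E'
from h import *; from station import robot
o,c,w=wrist(robot,'w2');print(o['clock'],o['position'],o['orientation'],o['qd'].round(3))
for r,A,k in blobs(w,*RED,200): print(np.round(r[0],1),A,onz(c,r[0],.054).round(4))
g=w.astype(int).sum(2)
for row in(80,120,160):
    d=np.where(g[row,230:340]<230)[0]+230; print(row,d.min(),d.max(),onz(c,((d.min()+d.max())/2,row),.03).round(4))
t=robot.capture('top');s=robot.capture('scene')
cv2.imwrite('pics/t1.png',t[:,:,::-1])
E
```

```text
1.8667 [ 0.62997258 -0.02944722  0.16450686] [ 3.14156838 -0.00550105  1.34884701] [ 0.062 -0.041  0.067  0.061  0.005  0.015  0.005]
[285.   73.5] 2003.0 [0.654  0.0537]
[283. 195.] 1705.5 [ 0.6333 -0.0331]
80 246 322 [0.6527 0.0499]
120 247 321 [0.6462 0.0204]
160 248 319 [ 0.6388 -0.011 ]
```

>>> step_arm(
  motion=[
    [0.006,0.002,0,0],
    [0,0,-0.03,0],
    [0,0,-0.03,0],
    [0,0,-0.03,0],
    [0,0,-0.03,0],
    [0,0,-0.03,0],
    [0,0,-0.03,0],
    [0,0,-0.02,0],
    [0,0,-0.02,0],
    [0,0,-0.01,0],
    [0,0,-0.004,0],
    [0,0,0,0],
    [0,0,0,0],
    [0,0,0,0],
    [0,0,0,0],
  ],
)

```text
clock: 3.27
position: [0.6312, -0.0365, 0.0488]
orientation: [3.14, -0.0, 1.339]
force: [0.8, 0.9, 0.5]
opening: 0.0616
grasp_force: 0.0
```

Run:
```python
from h import *; from station import robot
o,c,w=wrist(robot,'w3');print(o['clock'],o['position'],o['orientation'],o['qd'].round(3),o['force'])
```

```text
3.3167 [ 0.63112775 -0.03654668  0.04867471] [ 3.14069068e+00 -1.05296996e-04  1.33883137e+00] [-0.     0.003  0.001  0.003 -0.001 -0.001 -0.   ] [0.32034934 0.20855609 0.32863466]
```

View pics/w3.png

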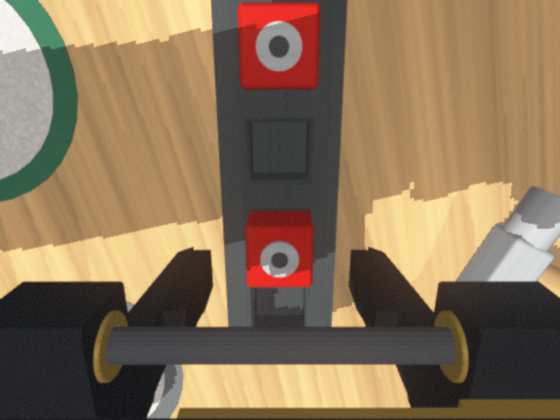

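>>> step_arm(
  motion=[
    [0,0,-0.006,0],
    [0,0,-0.005,0],
    [0,0,0,0],
    [0,0,0,0],
  ],
)

```text
clock: 3.7
position: [0.6305, -0.0365, 0.0423]
orientation: [-3.141, 0.0, 1.339]
force: [0.5, 0.2, -0.2]
opening: 0.0618
grasp_force: 0.0
```

>>> step_arm(
  motion=[
    [0,0,0,0],
    [0,0,0,0],
    [0,0,0,0],
    [0,0,0,0],
    [0,0,0,0],
    [0,0,0,0],
    [0,0,0,0],
    [0,0,0,0],
  ],
  gripper=1,
  grip_force=25,
)

```text
clock: 4.37
position: [0.6308, -0.0365, 0.0426]
orientation: [3.142, 0.0, 1.339]
force: [-0.3, 0.4, -0.2]
opening: 0.0108
grasp_force: 0.0
```

Run:
```python
from h import *; from station import robot
o,c,w=wrist(robot,'w4');print(o['position'],o['opening'],o['grasp_force'],o['force'])
print(proj(c,[.6298,-.036,.054]),proj(c,np.r_[o['position'][:2],o['position'][2]-.011]))
```

```text
[ 0.6307308  -0.03651105  0.04261053] 0.006693108814079528 0.0 [0.48908139 0.75981472 0.38680948]
[273.9950952  265.43292043] [276.67244349 245.13377992]
```

View pics/w4.png

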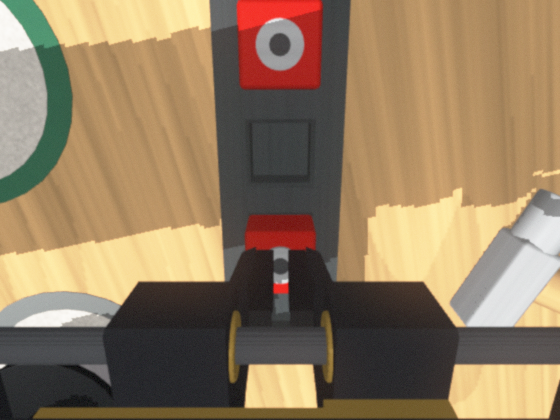

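Run:
```python
from h import *; from station import robot
s=robot.capture('scene');t=robot.capture('top')
a=cv2.resize(s[150:290,200:360],None,fx=3.6,fy=3.6,interpolation=cv2.INTER_CUBIC)
cv2.imwrite('pics/s5.png',a[:,:,::-1])
o=robot.get_obs();print(o['position'],o['opening'],o['qpos'].round(4))
C=robot.calibration('scene')
p=o['position'];print((proj(C,p-[0,0,.011])-[200,150])*3.6,(proj(C,p)-[200,150])*3.6)
```

```text
[ 0.63075197 -0.0365309   0.04262557] 0.0006761045492725921 [ 0.2368  0.7677 -0.3595  1.6764  0.361   0.7637 -0.5255]
[246.87486504 332.29634387] [246.56700312 321.8931245 ]
```

View pics/s5.png

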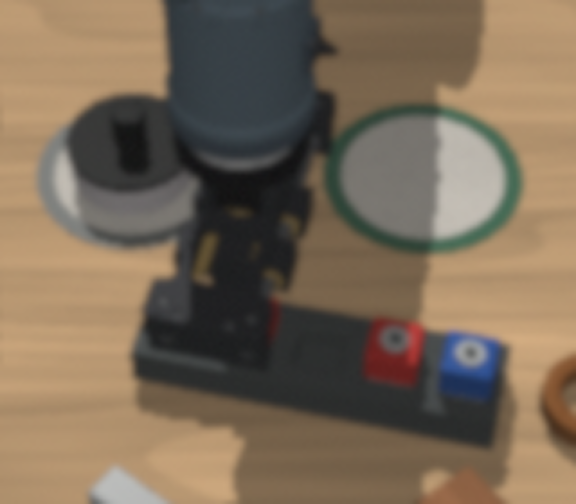

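Run:
```python
from h import *; from station import robot
o,c,w=wrist(robot)
a=cv2.resize(w[180:400,160:400],None,fx=2.6,fy=2.6,interpolation=cv2.INTER_CUBIC).astype(float)
a=255*(a/255)**.5
cv2.imwrite('pics/w6.png',a[:,:,::-1])
print(o['opening'],o['grasp_force'],o['force'],o['tau'])
print(c['world_from_camera'].round(4))
```

```text
0.0008384881519524873 0.0 [-0.89851595 -0.5550199   0.15360273] [-4.84687371e-04 -6.10249114e+01 -5.65132141e+00 -1.86201543e+01
 -4.18490299e-02 -2.42381520e-02  4.78445179e-05]
[[ 0.9734  0.2186  0.0685  0.6505]
 [-0.229   0.9273  0.296   0.0401]
 [ 0.0012 -0.3039  0.9527  0.2022]
 [ 0.      0.      0.      1.    ]][ WARN:0@1.700] global loadsave.cpp:1063 imwrite_ Unsupported depth image for selected encoder is fallbacked to CV_8U.
```

View pics/w6.png

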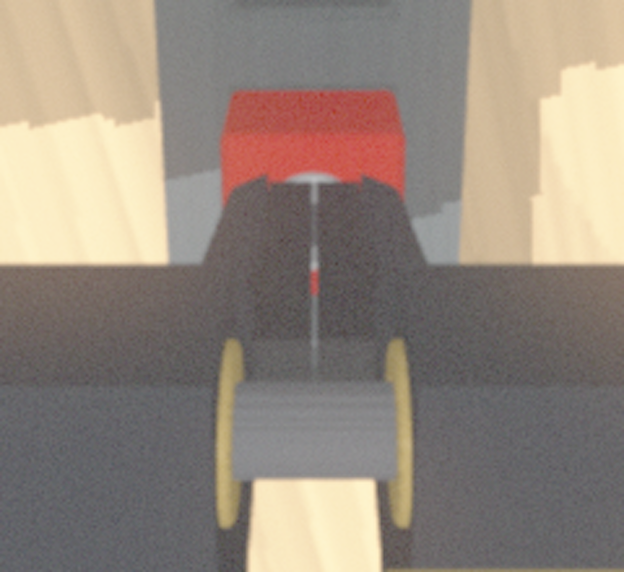

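>>> step_arm(
  motion=[
    [0,0,0,0],
    [0,0,0,0],
    [0,0,0,0],
    [0,0,0,0],
    [0,0,0,0],
    [0,0,0,0],
    [0,0,0,0],
    [0,0,-0.01,0],
    [0,0,-0.01,0],
    [0,0,-0.008,0],
    [0,0,-0.006,0],
    [0,0,0,0],
    [0,0,0,0],
    [0,0,0,0],
  ],
  gripper=-0.3,
)

```text
clock: 5.83
position: [0.6309, -0.0365, 0.0257]
orientation: [3.141, -0.0, 1.339]
force: [-0.5, 0.1, -0.3]
opening: 0.0571
grasp_force: 0.0
```

Run:
```python
from h import *; from station import robot
o,c,w=wrist(robot)
a=cv2.resize(w[150:400,130:430],None,fx=2,fy=2,interpolation=cv2.INTER_CUBIC).astype(float)
a=(255*(a/255)**.5).astype(np.uint8)
cv2.imwrite('pics/w7.png',a[:,:,::-1])
print(o['position'],o['opening'],o['force'])
```

```text
[ 0.63089733 -0.03652692  0.02575955] 0.05748281464966187 [-0.3458721  -0.94801204 -0.75234775]
```

View pics/w7.png

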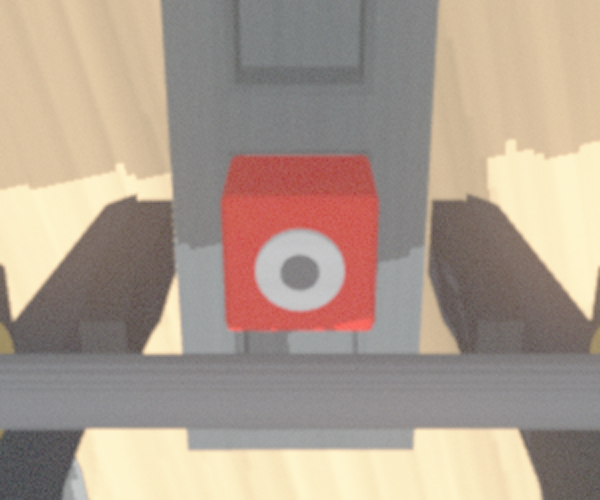

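>>> step_arm(
  motion=[
    [0,0,-0.004,0],
    [0,0,-0.003,0],
    [0,0,0,0],
    [0,0,0,0],
    [0,0,0,0],
  ],
)

```text
clock: 6.35
position: [0.6307, -0.0365, 0.0221]
orientation: [-3.142, 0.0, 1.339]
force: [0.1, 0.3, -0.0]
opening: 0.0573
grasp_force: 0.0
```

>>> step_arm(
  motion=[
    [0,0,0,0],
    [0,0,0,0],
    [0,0,0,0],
    [0,0,0,0],
    [0,0,0,0],
    [0,0,0,0],
    [0,0,0,0],
    [0,0,0,0],
  ],
  gripper=1,
  grip_force=25,
)

```text
clock: 7.02
position: [0.6307, -0.0365, 0.0221]
orientation: [3.142, 0.0, 1.339]
force: [-0.8, 0.8, 0.8]
opening: 0.0316
grasp_force: 25.0
```

>>> step_arm(
  motion=[
    [0,0,0.01,0],
    [0,0,0.02,0],
    [0,0,0.03,0],
    [0,0,0.05,0],
    [0,0,0.05,0],
    [-0.0364,-0.0542,0,0],
    [-0.0364,-0.0542,0,0],
    [-0.0364,-0.0542,0,0],
    [-0.0364,-0.0542,0,0],
    [-0.0364,-0.0542,0,0],
    [-0.0364,-0.0542,0,0],
    [-0.0364,-0.0542,0,0],
    [-0.0364,-0.0542,0,0],
    [-0.0364,-0.0542,0,0],
    [-0.0364,-0.0542,0,0],
    [-0.0364,-0.0542,0,0],
    [0,0,0,0],
    [0,0,0,0],
  ],
)

```text
clock: 8.52
position: [0.4295, -0.337, 0.1034]
orientation: [3.141, 0.002, 1.334]
force: [-0.1, 1.8, -1.3]
opening: 0.0319
grasp_force: 25.0
```

Run:
```python
from h import *; from station import robot
o,c,w=wrist(robot)
print(o['position'],o['orientation'],o['opening'],o['grasp_force'])
for r,A,k in blobs(w,*ORANGE,400): print(r,A)
cv2.imwrite('pics/w8.png',cv2.cvtColor(w,cv2.COLOR_RGB2BGR))
for r,A,k in blobs(w,*RED,100): print('red',r,A)
```

```text
[ 0.43086379 -0.3351038   0.10332999] [3.14002178e+00 4.36156727e-04 1.33742640e+00] 0.03137154608091561 25.000015245750546
((281.2411193847656, 151.90408325195312), (216.26226806640625, 203.08709716796875), 88.53119659423828) 36061.5
red ((280.0, 275.0), (90.0, 80.0), 90.0) 6730.0
```

View pics/w8.png

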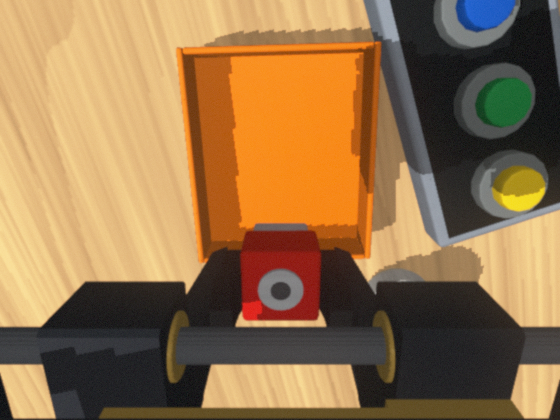

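Run:
```python
from h import *; from station import robot
c=robot.calibration('wrist')
for u in((180,47),(378,43),(205,258),(370,255)): print(onz(c,u,.035).round(4))
for u in((518,190),(502,103),(485,10)): print('key',onz(c,u,.045).round(4))
```

```text
[ 0.3996 -0.2245]
[ 0.5118 -0.2486]
[ 0.3745 -0.3577]
[ 0.4862 -0.3817]
key [ 0.5818 -0.3531]
key [ 0.5745 -0.2973]
key [ 0.5679 -0.2458]
```

>>> step_arm(
  motion=[
    [0.012,0.002,0,0],
    [0,0,-0.04,0],
    [0,0,-0.04,0],
    [0,0,-0.04,0],
    [0,0,-0.03,0],
    [0,0,-0.02,0],
    [0,0,-0.008,0],
    [0,0,0,0],
    [0,0,0,0],
    [0,0,0,0],
  ],
)

```text
clock: 9.45
position: [0.4375, -0.3337, 0.0138]
orientation: [3.14, 0.0, 1.339]
force: [-0.1, -0.4, -1.2]
opening: 0.032
grasp_force: 25.0
```

>>> step_arm(
  motion=[
    [0,0,0,0],
    [0,0,0,0],
    [0,0,0,0],
    [0,0,0,0],
    [0,0,0,0],
    [0,0,0.04,0],
    [0,0,0.05,0],
    [0,0,0.07,0],
    [0.036,0.07,0.02,0],
    [0.036,0.07,0,0],
    [0.036,0.07,0,0],
    [0.036,0.07,0,0],
    [0.036,0.07,0,0],
    [0.036,0.07,0,0],
    [0.036,0.07,0,0],
    [0.036,0.07,0,0],
    [0.036,0.07,0,0],
    [0.036,0.07,0,0],
    [0.036,0.07,0,0],
    [0,0,0,0],
  ],
  gripper=0,
)

```text
clock: 11.12
position: [0.6368, 0.0626, 0.1039]
orientation: [3.14, -0.008, 1.349]
force: [-1.1, 0.8, 1.0]
opening: 0.044
grasp_force: 0.0
```

>>> step_arm(
  motion=[
    [0.028,0.003,0,0],
    [0,0,0,0],
    [0,0,0,0],
    [0,0,0,0],
    [0,0,0,0],
  ],
  gripper=-0.3,
)

```text
clock: 11.53
position: [0.6478, 0.052, 0.103]
orientation: [-3.141, 0.001, 1.338]
force: [-0.1, 0.3, 0.9]
opening: 0.0573
grasp_force: 0.0
```

Run:
```python
from h import *; from station import robot
o,c,w=wrist(robot)
print(o['position'],o['orientation'],o['opening'],o['qd'].round(3))
for r,A,k in blobs(w,*RED,100): print('red',r,A,onz(c,r[0],.054))
for r,A,k in blobs(w,*W2,100,(240,150,320,300)): print('ring',r,A,onz(c,r[0],.054))
T=robot.calibration('top');t=robot.capture('top')
for r,A,k in blobs(t,*WHITE,40,(60,160,240,290)): print('white',r[0],A,onz(T,r[0],.04))
```

```text
[0.64794464 0.05207987 0.10312668] [-3.14119804e+00  4.53504997e-04  1.33804337e+00] 0.057363153501618115 [-0.001 -0.002 -0.004 -0.005  0.     0.002 -0.001]
red ((285.9999694824219, 208.99998474121094), (51.99999237060547, 55.99999237060547), -0.0) 2822.0 [0.65457728 0.05705786]
ring ((286.0, 215.5), (27.0, 28.0), 90.0) 585.0 [0.65362893 0.05295702]
white (211.77890014648438, 235.79632568359375) 499.0 [0.47106805 0.1145828 ]
white (166.5, 202.50003051757812) 174.0 [0.54700153 0.21762   ]
white (99.91175842285156, 201.85296630859375) 172.5 [0.54932099 0.36832862]
```

>>> step_arm(
  motion=[
    [0.006,0.002,0,0],
    [0,0,-0.03,0],
    [0,0,-0.04,0],
    [0,0,-0.04,0],
    [0,0,-0.03,0],
    [0,0,-0.015,0],
    [0,0,-0.007,0],
    [0,0,0,0],
    [0,0,0,0],
    [0,0,0,0],
  ],
)

```text
clock: 12.52
position: [0.6524, 0.054, 0.0231]
orientation: [3.14, -0.001, 1.339]
force: [0.5, -0.5, 0.7]
opening: 0.0574
grasp_force: 0.0
```

>>> step_arm(
  motion=[
    [0,0,0,0],
    [0,0,0,0],
    [0,0,0,0],
    [0,0,0,0],
    [0,0,0,0],
    [0,0,0,0],
    [0,0,0,0],
    [0,0,0,0],
  ],
  gripper=1,
)

```text
clock: 13.18
position: [0.6517, 0.0538, 0.0224]
orientation: [3.141, 0.0, 1.339]
force: [-0.7, 0.1, 4.1]
opening: 0.032
grasp_force: 25.0
```

>>> step_arm(
  motion=[
    [0,0,0.01,0],
    [0,0,0.02,0],
    [0,0,0.03,0],
    [0,0,0.05,0],
    [0,0,0.05,0],
    [-0.0338,-0.0545,0,0],
    [-0.0338,-0.0545,0,0],
    [-0.0338,-0.0545,0,0],
    [-0.0338,-0.0545,0,0],
    [-0.0338,-0.0545,0,0],
    [-0.0338,-0.0545,0,0],
    [-0.0338,-0.0545,0,0],
    [-0.0338,-0.0545,0,0],
    [-0.0338,-0.0545,0,0],
    [-0.0338,-0.0545,0,0],
    [-0.0338,-0.0545,0,0],
    [-0.0338,-0.0545,0,0],
    [0,0,0,0],
    [0,0,0,0],
    [0,0,0,0],
  ],
)

```text
clock: 14.85
position: [0.4495, -0.2728, 0.1031]
orientation: [3.14, -0.0, 1.339]
force: [1.2, 0.5, -0.9]
opening: 0.0319
grasp_force: 25.0
```

>>> step_arm(
  motion=[
    [0,0,-0.04,0],
    [0,0,-0.04,0],
    [0,0,-0.04,0],
    [0,0,-0.03,0],
    [0,0,-0.02,0],
    [0,0,-0.006,0],
    [0,0,0,0],
    [0,0,0,0],
    [0,0,0,0],
  ],
)

```text
clock: 15.6
position: [0.4496, -0.2733, 0.0151]
orientation: [3.14, 0.0, 1.339]
force: [-0.1, -0.3, -0.1]
opening: 0.0317
grasp_force: 25.0
```

>>> step_arm(
  motion=[
    [0,0,0,0],
    [0,0,0,0],
    [0,0,0,0],
    [0,0,0,0],
    [0,0,0.05,0],
    [0,0,0.06,0],
    [0,0,0.08,0],
    [0.0152,0.0755,0,-0.03],
    [0.0152,0.0755,0,-0.03],
    [0.0152,0.0755,0,-0.03],
    [0.0152,0.0755,0,-0.03],
    [0.0152,0.0755,0,-0.03],
    [0.0152,0.0755,0,-0.03],
    [0.0152,0.0755,0,-0.03],
    [0.0152,0.0755,0,-0.03],
    [0.0152,0.0755,0,-0.03],
    [0.0152,0.0755,0,-0.03],
    [0.0152,0.0755,0,-0.03],
    [0.0152,0.0755,0,-0.03],
    [0.0152,0.0755,0,-0.03],
  ],
  gripper=0,
)

```text
clock: 17.27
position: [0.5476, 0.2194, 0.1092]
orientation: [3.141, 0.0, 1.143]
force: [0.3, -0.3, 0.2]
opening: 0.0444
grasp_force: 0.0
```

>>> step_arm(
  motion=[
    [0,0,0,0],
    [0,0,0,0],
    [0,0,0,0],
    [0,0,0,0],
  ],
  gripper=-0.3,
)

```text
clock: 17.6
position: [0.5476, 0.2155, 0.1089]
orientation: [3.141, 0.002, 1.142]
force: [-0.6, 0.2, 0.1]
opening: 0.0571
grasp_force: 0.0
```

Run:
```python
from h import *; from station import robot
o,c,w=wrist(robot,'w9')
print(o['position'],o['orientation'],o['opening'])
for r,A,k in blobs(w,*WHITE,300): 
    print('white',r,A,onz(c,r[0],.04)); b=cv2.boxPoints(r); p=np.array([onz(c,q,.04) for q in b]);e=np.diff(np.r_[p,p[:1]],axis=0); print(np.linalg.norm(e,axis=1).round(4),np.degrees(np.arctan2(e[:,1],e[:,0])).round(1))
T=robot.calibration('top');t=robot.capture('top')
for r,A,k in blobs(t,*WHITE,40,(60,160,240,290)): print('white',r,A,onz(T,r[0],.04))
for r,A,k in blobs(t,*RED,40,(200,130,440,290)): print('red',r[0],A,onz(T,r[0],.044))
```

```text
[0.54764291 0.21547609 0.10895217] [3.14136586e+00 1.37310634e-03 1.14157938e+00] 0.057539113954409624
white ((279.9999694824219, 201.99998474121094), (43.99999237060547, 45.99999237060547), 90.0) 1962.0 [0.55107073 0.21904898]
[0.0299 0.0307 0.031  0.0307] [ -24.6 -113.5  155.4   64.3]
white ((243.3031005859375, 310.1726989746094), (16.032588958740234, 69.23741149902344), 62.78388977050781) 700.5 [0.49203184 0.15447295]
[0.0528 0.0129 0.0536 0.0134] [   5.6  -90.6 -173.9   86.2]
white ((167.44517517089844, 203.02053833007812), (12.083045959472656, 14.234821319580078), 24.443954467773438) 148.5 [0.54580521 0.21546334]
white ((207.42140197753906, 238.41049194335938), (32.38011169433594, 7.467249870300293), 82.40535736083984) 141.0 [0.4652485  0.12436345]
red (410.1764831542969, 250.29415893554688) 186.5 [ 0.43583671 -0.33155196]
red (383.7353210449219, 245.05882263183594) 186.5 [ 0.44791404 -0.27235673]
```

>>> step_arm(
  motion=[
    [0.003,0.006,0,0],
    [0,0,-0.04,0],
    [0,0,-0.05,0],
    [0,0,-0.04,0],
    [0,0,-0.03,0],
    [0,0,-0.025,0],
    [0,0,-0.016,0],
    [0,0,0,0],
    [0,0,0,0],
    [0,0,0,0],
  ],
)

```text
clock: 18.58
position: [0.5498, 0.221, 0.0095]
orientation: [3.141, -0.001, 1.144]
force: [-0.3, 0.0, 0.3]
opening: 0.0573
grasp_force: 0.0
```

>>> step_arm(
  motion=[
    [0,0,0,0],
    [0,0,0,0],
    [0,0,0,0],
    [0,0,0,0],
    [0,0,0,0],
    [0,0,0,0],
    [0,0,0,0],
    [0,0,0,0],
  ],
  gripper=1,
)

```text
clock: 19.25
position: [0.5493, 0.2206, 0.0089]
orientation: [3.141, -0.0, 1.144]
force: [-0.0, -0.3, 5.1]
opening: 0.0317
grasp_force: 25.0
```

Run:
```python
from h import *; from station import robot
o,c,w=wrist(robot)
print(o['position'],o['orientation'],o['opening'],o['grasp_force'])
for r,A,k in blobs(w,*WHITE,300,(200,180,360,330)): print('white',r,A,onz(c,r[0],.04))
w0=cv2.imread('pics/w8.png')[:,:,::-1];
for r,A,k in blobs(np.ascontiguousarray(w0),*W2,50,(240,220,320,330)): print('w8 ring',r,A)
```

```text
[0.54932199 0.22059467 0.00894485] [ 3.14116421e+00 -1.83174099e-04  1.14370920e+00] 0.031392703845973785 24.99844760634005
white ((279.96038818359375, 312.4113464355469), (76.14545440673828, 24.281408309936523), 2.4895529747009277) 1178.5 [0.54642459 0.21047948]
w8 ring ((280.0, 290.5), (37.0, 44.0), 90.0) 623.5
```

>>> step_arm(
  motion=[
    [0,0,0.02,0],
    [0,0,0.04,0],
    [0,0,0.06,0],
    [0,0,0.06,0],
    [0.0204,-0.0643,0,0.0488],
    [0.0204,-0.0643,0,0.0488],
    [0.0204,-0.0643,0,0.0488],
    [0.0204,-0.0643,0,0.0488],
    [0.0204,-0.0643,0,0.0488],
    [0.0204,-0.0643,0,0.0488],
    [0.0204,-0.0643,0,0.0488],
    [0.0204,-0.0643,0,0.0488],
    [0,0,0,0],
    [0,0,0,0],
    [0,0,0,0],
    [0,0,0,0],
  ],
)

```text
clock: 20.68
position: [0.6302, -0.0345, 0.0987]
orientation: [-3.141, -0.001, 1.341]
force: [0.7, 0.1, -0.5]
opening: 0.0315
grasp_force: 25.0
```

```bash
cat > inhand.py <<'E'
from h import *; from station import robot
o,c,w=wrist(robot,'inh')
print(o['position'],o['orientation'],o['opening'],o['grasp_force'],o['force'])
w0=cv2.imread('pics/w8.png')[:,:,::-1]
for nm,i in(('worn',w0),('now',w)):
    g=cv2.cvtColor(np.ascontiguousarray(i),cv2.COLOR_RGB2GRAY)
    col=g[200:330,276:285].mean(1).round().astype(int)
    print(nm,' '.join(map(str,col)))
E
python3 inhand.py
```

```text
[ 0.63027076 -0.03446967  0.09877848] [-3.14110378e+00 -9.09744094e-04  1.34156114e+00] 0.03164885108887355 24.999231984838843 [ 0.0537375   0.38504318 -0.3994041 ]
worn 157 158 157 158 158 157 157 157 158 157 157 157 157 157 157 156 157 156 157 157 156 157 152 125 104 99 99 99 100 97 86 66 54 54 54 54 53 55 52 54 55 52 53 53 51 50 54 51 52 53 53 58 62 63 64 62 64 63 64 61 64 63 63 62 63 62 63 67 79 96 109 124 128 129 128 127 129 130 132 133 132 121 88 62 56 57 57 57 56 57 58 58 56 56 56 56 55 57 59 85 115 128 131 132 132 132 131 131 130 120 92 68 62 63 62 61 61 63 64 81 135 193 205 205 204 196 159 91 53 54
now 84 85 84 84 84 85 84 84 82 81 81 82 79 71 67 65 62 62 63 62 60 53 50 51 52 53 62 85 97 100 101 101 102 104 111 119 122 122 122 123 124 123 123 124 124 125 125 125 125 125 125 125 125 125 128 136 149 159 163 165 166 167 167 167 167 168 168 167 167 166 168 166 156 127 115 130 137 137 139 139 140 139 138 137 136 127 96 72 64 63 63 63 63 64 63 63 63 64 62 64 64 64 71 95 127 137 139 138 135 135 135 135 137 145 161 166 166 166 167 167 167 166 162 164 188 193 161 94 59 56
```

>>> step_arm(
  motion=[
    [0.0016,-0.0004,-0.03,-0.004],
    [0,0,-0.04,0],
    [0,0,-0.03,0],
    [0,0,-0.016,0],
    [0,0,0,0],
    [0,0,-0.006,0],
    [0,0,-0.006,0],
    [0,0,-0.006,0],
    [0,0,0,0],
    [0,0,0,0],
  ],
)

```text
clock: 21.62
position: [0.6323, -0.0334, 0.0336]
orientation: [3.141, -0.003, 1.339]
force: [-4.6, 6.1, 13.5]
opening: 0.0318
grasp_force: 25.0
```

>>> step_arm(
  motion=[
    [-0.001,0.0015,0,0],
    [-0.001,0.0015,0,0],
    [0,0,0,0],
    [0,0,0,0],
  ],
)

```text
clock: 21.95
position: [0.6322, -0.0333, 0.0337]
orientation: [3.138, -0.003, 1.338]
force: [-2.2, 2.6, 10.2]
opening: 0.032
grasp_force: 25.0
```

>>> step_arm(
  motion=[
    [-0.001,0.0015,0,0],
    [-0.001,0.0015,0,0],
    [0,0,-0.003,0],
    [0,0,-0.003,0],
    [0,0,-0.003,0],
    [0,0,0,0],
    [0,0,0,0],
  ],
)

```text
clock: 22.53
position: [0.6326, -0.0308, 0.0301]
orientation: [3.136, -0.004, 1.339]
force: [-1.3, 5.4, 13.6]
opening: 0.0318
grasp_force: 25.0
```

```bash
python3 inhand.py | grep -v worn
python3 - <<'E'
import cv2
a=cv2.imread('pics/inh.png')[150:350,180:380]
cv2.imwrite('pics/inhc.png',cv2.resize(a,None,fx=2.8,fy=2.8,interpolation=cv2.INTER_CUBIC))
E
```

```text
[ 0.63261115 -0.03085076  0.0300991 ] [ 3.13599559 -0.00423193  1.33854653] 0.0315737832493248 24.999447490554303 [-1.46093241  5.1155783  12.9730135 ]
now 51 55 59 63 61 63 63 64 66 66 66 67 65 66 66 65 66 67 67 67 68 68 66 66 68 67 67 67 68 68 68 69 67 62 62 66 69 71 86 109 116 115 116 118 122 140 161 173 180 188 193 195 194 194 194 195 194 194 194 194 193 192 183 159 156 163 164 166 167 167 167 167 166 165 164 163 150 111 83 75 74 74 75 75 76 76 75 77 75 76 74 77 76 76 76 78 97 132 158 164 164 163 160 158 158 158 158 159 160 168 184 191 191 192 190 190 191 190 191 190 190 189 184 179 166 120 87 67 63 64
```

View pics/inhc.png

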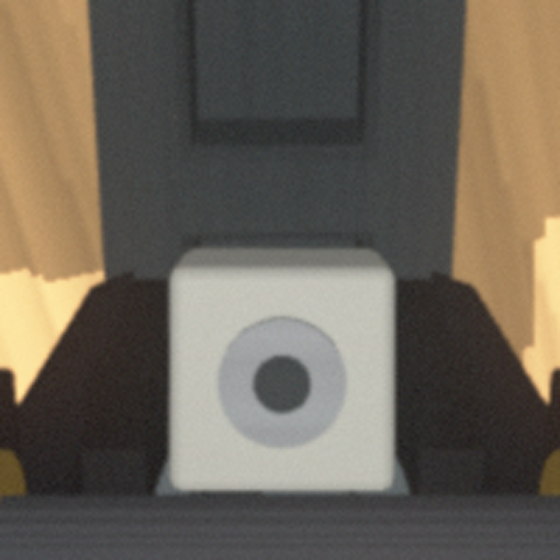

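Run:
```python
from h import *; from station import robot
c=robot.calibration('wrist');w=cv2.imread('pics/inh.png')
g=cv2.cvtColor(w,cv2.COLOR_BGR2GRAY)
print(g[100:240,270:290].mean(1).round().astype(int).tolist())
d=np.array([.2255,.974]);
for r in(100,120,150,190,200,235):
    p=onz(c,(281,r),.03); print(r,p.round(4),(p-[.6307,-.0365])@d)
```

```text
[58, 60, 61, 62, 61, 63, 65, 65, 66, 65, 65, 65, 65, 64, 66, 65, 65, 65, 64, 65, 65, 65, 64, 65, 64, 65, 65, 65, 65, 65, 65, 64, 65, 65, 63, 61, 56, 54, 55, 58, 63, 65, 65, 64, 65, 65, 65, 65, 64, 65, 65, 65, 64, 64, 64, 64, 64, 64, 65, 64, 65, 64, 64, 65, 64, 64, 64, 64, 64, 64, 64, 65, 65, 64, 64, 64, 64, 64, 64, 64, 65, 65, 64, 64, 65, 65, 65, 64, 64, 65, 65, 63, 57, 52, 50, 50, 50, 49, 50, 51, 51, 54, 59, 62, 62, 63, 62, 63, 65, 66, 65, 66, 65, 66, 66, 66, 66, 67, 66, 66, 66, 67, 66, 66, 67, 67, 67, 68, 67, 68, 68, 68, 68, 62, 62, 66, 69, 71, 86, 109]
100 [0.6513 0.0392] 0.07833325158138373
120 [0.6494 0.031 ] 0.06999493494980254
150 [0.6464 0.0184] 0.05696873677833113
190 [6.422e-01 4.000e-04] 0.038557424824830336
200 [ 0.6411 -0.0042] 0.033755444011439074
235 [ 0.6371 -0.0213] 0.016273595369410133
```

>>> step_arm(
  motion=[
    [0,0,0.02,0],
    [0,0,0.03,0],
    [0,0,0.05,0],
    [0,0,0.06,0],
    [-0.027,0.0604,0,0],
    [-0.027,0.0604,0,0],
    [-0.027,0.0604,0,0],
    [-0.027,0.0604,0,0],
    [-0.027,0.0604,0,0],
    [0,0,-0.04,0],
    [0,0,-0.04,0],
    [0,0,-0.04,0],
    [0,0,-0.03,0],
    [0,0,-0.02,0],
    [0,0,0,0],
    [0,0,0,0],
  ],
)

```text
clock: 23.97
position: [0.5621, 0.117, 0.0225]
orientation: [-3.142, 0.0, 1.337]
force: [0.4, -0.7, -0.5]
opening: 0.0319
grasp_force: 25.0
```

Lower until contact, then release gently.

>>> step_arm(
  motion=[
    [0,0,-0.006,0],
    [0,0,-0.006,0],
    [0,0,-0.005,0],
    [0,0,-0.005,0],
    [0,0,0,0],
    [0,0,0,0],
  ],
)

```text
clock: 24.47
position: [0.5619, 0.1172, 0.0111]
orientation: [-3.141, 0.0, 1.337]
force: [0.7, -0.5, 0.4]
opening: 0.032
grasp_force: 25.0
```

>>> step_arm(
  motion=[
    [0,0,0,0],
    [0,0,0,0],
    [0,0,0,0],
    [0,0,0,0],
    [0,0,0,0],
    [0,0,0,0],
    [0,0,0,0],
  ],
  gripper=-0.2,
)

```text
clock: 25.05
position: [0.5619, 0.1172, 0.0111]
orientation: [-3.142, 0.0, 1.337]
force: [-0.3, 0.0, -0.4]
opening: 0.0529
grasp_force: 0.0
```

Run:
```python
from h import *; from station import robot
o,c,w=wrist(robot,'w10')
print(o['position'],o['orientation'],o['force'])
g=cv2.cvtColor(w,cv2.COLOR_RGB2GRAY)
print(g[200:330,276:285].mean(1).round().astype(int).tolist())
```

```text
[0.56195709 0.11719731 0.01113603] [3.14155847e+00 3.56965082e-05 1.33704570e+00] [-0.36628858  0.31617435 -0.02928111]
[112, 112, 112, 112, 111, 112, 112, 111, 112, 111, 111, 111, 111, 110, 111, 112, 110, 110, 110, 110, 109, 108, 109, 108, 108, 107, 108, 108, 106, 107, 107, 106, 104, 104, 104, 103, 104, 102, 97, 89, 86, 85, 86, 87, 88, 88, 93, 101, 104, 103, 105, 105, 105, 104, 106, 105, 105, 106, 105, 106, 106, 106, 106, 106, 107, 107, 106, 107, 111, 119, 129, 137, 140, 141, 142, 142, 143, 143, 143, 142, 143, 142, 142, 142, 142, 134, 111, 98, 108, 115, 117, 117, 118, 118, 118, 118, 116, 115, 103, 75, 55, 53, 53, 51, 51, 51, 52, 53, 53, 51, 52, 52, 53, 52, 57, 78, 105, 116, 117, 115, 113, 113, 114, 115, 118, 120, 104, 66, 45, 47]
```

Run:
```python
from h import *; from station import robot
c=robot.calibration('wrist');o=robot.get_obs();p=o['position'][:2];d=np.array([.2255,.974]);e=np.array([.974,-.2255])
q=onz(c,(280,307),.04);print(q,(q-p)@d,(q-p)@e)
w=cv2.cvtColor(cv2.imread('pics/w10.png'),cv2.COLOR_BGR2RGB)
for r,A,k in blobs(w,(0,0,95),(179,60,255),300,(200,240,360,328)): print(r,A)
T=robot.calibration('top')
# worn reference (w8): worn tcp .4309,-.3351,.1033 ; head top at tcp+.032
```

```text
[0.56134119 0.10738114] -0.009704020577638058 0.0016453519375382811
((280.5, 285.0), (77.0, 82.0), 0.0) 5837.0
((224.0, 306.5), (32.0, 39.0), -0.0) 686.5
```

>>> step_arm(
  motion=[
    [-0.002,-0.009,0,0],
    [-0.0024,-0.0098,0,0],
    [0,0,-0.006,0],
    [0,0,0,0],
    [0,0,0,0],
  ],
)

```text
clock: 25.57
position: [0.5595, 0.1076, 0.0079]
orientation: [-3.141, 0.0, 1.337]
force: [0.1, 0.1, -0.0]
opening: 0.053
grasp_force: 0.0
```

```bash
cat > off.py <<'E'
from h import *; from station import robot
# in-hand offset of the die's centre dot along the row (d) and across (e); arg: head-top height
import sys
def dot(i):
    g=cv2.cvtColor(i,cv2.COLOR_RGB2GRAY)[:,265:296]
    roi=g[225:335]; m=(cv2.GaussianBlur(roi,(3,3),0)<75).astype(np.uint8)
    n,l,s,ce=cv2.connectedComponentsWithStats(m)
    return [(s[k].tolist(),ce[k].round(1)+[265,225]) for k in range(1,n) if 120<s[k][4]<700 and .6<s[k][2]/s[k][3]<1.6]
o,c,w=wrist(robot,'off'); p=o['position']
print(p.round(4),o['orientation'].round(4),o['opening'],o['grasp_force'],o['force'].round(1))
d=np.array([.2255,.974]);e=np.array([.974,-.2255])
z=p[2]+.032 if len(sys.argv)<2 else float(sys.argv[1])
for s,ce in dot(w):
    q=onz(c,ce,z);print(s,ce,q.round(4),'along',((q-p[:2])@d).round(4),'across',((q-p[:2])@e).round(4))
E
python3 off.py .04
python3 - <<'E'
import sys;sys.argv=['x']
from off import *
w8=cv2.cvtColor(cv2.imread('pics/w8.png'),cv2.COLOR_BGR2RGB)
print('worn',dot(w8))
c2=dict(c);W=c['world_from_camera'].copy()
W[:3,3]+=np.array([.43086,-.3351,.10333])-p
c2['world_from_camera']=W
q=onz(c2,(280,290.5),.10333+.0319);print(q-[.43086,-.3351],(q-[.43086,-.3351])@d)
E
```

```text
[0.5597 0.1079 0.008 ] [-3.1414 -0.      1.337 ] 0.05292708022296889 0.0 [-0.9  0.2 -0.5]
[6, 57, 19, 18, 257] [280.2 290.6] [0.5614 0.1075] along 0.0 across 0.0018
[0.5598 0.108  0.0081] [-3.1416e+00 -2.0000e-04  1.3372e+00] 0.05316104937907226 0.0 [-0.7 -0.8 -0.2]
[6, 58, 19, 17, 259] [280.1 290.8] [0.5614 0.1076] along -0.0001 across 0.0017
worn [([7, 58, 18, 16, 238], array([280.3, 290.6]))]
[ 0.00165323 -0.00036958] 1.2827989822512397e-05
```

>>> step_arm(
  motion=[
    [0,0,0,0],
    [0,0,0,0],
    [0,0,0,0],
    [0,0,0,0],
    [0,0,0,0],
    [0,0,0,0],
    [0,0,0.02,0],
    [0,0,0.04,0],
    [0,0,0.06,0],
    [0,0,0.04,0],
    [0.0285,-0.0573,0,0.001],
    [0.0285,-0.0573,0,0.001],
    [0.0285,-0.0573,0,0.001],
    [0.0285,-0.0573,0,0.001],
    [0.0285,-0.0573,0,0],
    [0,0,0,0],
    [0,0,0,0],
    [0,0,0,0],
    [0,0,0,0],
  ],
  gripper=1,
  grip_force=35,
)

```text
clock: 27.35
position: [0.6305, -0.0334, 0.0884]
orientation: [-3.141, -0.001, 1.341]
force: [0.4, -0.1, -1.3]
opening: 0.0316
grasp_force: 35.0
```

```bash
python3 off.py;  python3 - <<'E'
from h import *; from station import robot
c=robot.calibration('wrist');w=cv2.cvtColor(cv2.imread('pics/off.png'),cv2.COLOR_BGR2GRAY)
a=w[100:250,270:290].mean(1).round().astype(int);print(a.tolist())
E
```

```text
[ 0.6305 -0.0334  0.0884] [-3.1410e+00 -8.0000e-04  1.3416e+00] 0.0314600254663354 34.99722836539149 [ 0.4 -0.5 -1. ]
[7, 58, 17, 16, 217] [280.  290.2] [ 0.6322 -0.0336] along 0.0002 across 0.0017
[59, 60, 60, 59, 60, 60, 59, 59, 60, 59, 60, 59, 60, 59, 59, 60, 58, 54, 50, 50, 55, 58, 58, 59, 59, 58, 59, 58, 58, 58, 58, 59, 59, 59, 59, 59, 58, 58, 59, 58, 59, 59, 59, 58, 58, 59, 59, 59, 59, 60, 58, 59, 59, 59, 60, 59, 59, 58, 58, 59, 59, 59, 56, 48, 46, 45, 46, 48, 52, 56, 58, 57, 58, 59, 59, 59, 59, 59, 60, 59, 60, 59, 59, 60, 60, 59, 59, 60, 61, 60, 60, 60, 57, 53, 56, 59, 60, 62, 61, 61, 63, 69, 74, 79, 80, 80, 79, 79, 80, 79, 79, 79, 80, 79, 80, 80, 79, 79, 78, 75, 71, 67, 72, 89, 99, 101, 101, 103, 103, 106, 114, 121, 124, 124, 124, 125, 124, 124, 125, 125, 125, 125, 126, 125, 126, 126, 126, 127, 127, 129]
```

Run:
```python
from h import *; from station import robot
c=robot.calibration('wrist');p=robot.get_obs()['position'][:2];d=np.array([.2255,.974]);e=np.array([.974,-.2255])
for r in(117,119,121,168,170,192,193,195):
    q=onz(c,(280,r),.03); print(r,((q-[.6307,-.0365])@d).round(4),((q-p)@e).round(4))
print((p-[.6307,-.0365])@d,(p-[.6307,-.0365])@e)
w=cv2.cvtColor(cv2.imread('pics/off.png'),cv2.COLOR_BGR2GRAY)
for r in (130,150,180):
    print(r,w[r,235:325].tolist())
```

```text
117 0.0632 0.0018
119 0.062 0.0018
121 0.0609 0.0018
168 0.0326 0.0017
170 0.0313 0.0017
192 0.0172 0.0017
193 0.0166 0.0017
195 0.0153 0.0017
0.002798707876903494 -0.0008101302655511084
130 [64, 64, 61, 64, 61, 63, 64, 63, 66, 64, 59, 63, 62, 63, 60, 64, 61, 62, 59, 58, 55, 51, 45, 49, 53, 59, 59, 56, 61, 61, 61, 58, 59, 59, 59, 56, 57, 60, 55, 57, 59, 61, 60, 57, 59, 56, 60, 57, 59, 59, 61, 60, 60, 57, 57, 60, 54, 57, 58, 57, 60, 59, 61, 60, 58, 64, 58, 58, 58, 51, 48, 51, 56, 52, 55, 60, 62, 59, 60, 61, 58, 62, 64, 59, 63, 60, 59, 61, 64, 66]
150 [65, 64, 63, 63, 61, 64, 63, 63, 62, 59, 64, 62, 62, 63, 63, 63, 62, 59, 59, 58, 51, 52, 54, 48, 50, 54, 60, 64, 62, 57, 63, 60, 59, 59, 61, 59, 59, 56, 58, 57, 58, 59, 59, 56, 60, 62, 57, 57, 57, 61, 60, 59, 60, 60, 55, 58, 60, 59, 62, 56, 58, 57, 57, 62, 62, 60, 62, 56, 59, 51, 46, 53, 53, 51, 60, 58, 61, 63, 60, 64, 61, 61, 58, 66, 63, 60, 59, 64, 62, 65]
180 [62, 65, 66, 66, 64, 68, 65, 66, 63, 65, 66, 67, 62, 65, 67, 63, 63, 62, 64, 61, 55, 64, 63, 63, 61, 61, 60, 58, 64, 60, 60, 59, 60, 62, 59, 60, 61, 64, 57, 59, 57, 62, 62, 60, 62, 61, 61, 63, 60, 59, 59, 58, 55, 59, 60, 58, 59, 57, 59, 59, 62, 62, 59, 62, 60, 58, 61, 61, 58, 58, 61, 63, 65, 62, 63, 64, 60, 58, 60, 62, 63, 63, 61, 62, 65, 63, 62, 65, 63, 63]
```

>>> step_arm(
  motion=[
    [0.001,-0.0038,0,-0.002],
    [0,0,-0.04,0],
    [0,0,-0.03,0],
    [0,0,-0.018,0],
    [0,0,0,0],
    [0,0,0,0],
    [0,0,0,0],
  ],
)

```text
clock: 28.03
position: [0.6319, -0.0372, 0.0445]
orientation: [3.141, -0.0, 1.338]
force: [-0.4, 0.3, -0.8]
opening: 0.0317
grasp_force: 35.0
```

>>> step_arm(
  motion=[
    [0,0,0,0],
    [0,0,0,0],
    [0,0,0,0],
  ],
)

```text
clock: 28.28
position: [0.6319, -0.0374, 0.0447]
orientation: [3.141, -0.0, 1.338]
force: [-0.6, -0.5, -1.6]
opening: 0.0317
grasp_force: 35.0
```

>>> step_arm(
  motion=[
    [-0.0018,0.0042,0,0],
    [0,0,0,0],
    [0,0,0,0],
    [0,0,0,0],
  ],
)

```text
clock: 28.62
position: [0.6306, -0.0352, 0.0441]
orientation: [-3.142, 0.0, 1.338]
force: [-0.2, -0.3, -1.2]
opening: 0.0317
grasp_force: 35.0
```

Good; lower slowly (home expected near z = 0.022).

>>> step_arm(
  motion=[
    [0.0006,0,-0.008,0],
    [0,0,-0.008,0],
    [0,0,-0.005,0],
    [0,0,0,0],
    [0,0,0,0],
  ],
)

```text
clock: 29.03
position: [0.6306, -0.0353, 0.0332]
orientation: [-3.141, 0.0, 1.338]
force: [-0.2, -0.5, -1.8]
opening: 0.032
grasp_force: 35.0
```

>>> step_arm(
  motion=[
    [0,0,-0.007,0],
    [0,0,-0.007,0],
    [0,0,-0.006,0],
    [0,0,-0.003,0],
    [0,0,0,0],
    [0,0,0,0],
  ],
)

```text
clock: 29.53
position: [0.6308, -0.0352, 0.0222]
orientation: [-3.141, 0.0, 1.338]
force: [-0.9, -0.5, 0.7]
opening: 0.0319
grasp_force: 35.0
```

>>> step_arm(
  motion=[
    [0,0,-0.003,0],
    [0,0,0,0],
    [0,0,0,0],
  ],
)

```text
clock: 29.78
position: [0.6308, -0.0352, 0.022]
orientation: [-3.141, 0.001, 1.338]
force: [-6.0, -0.3, 14.5]
opening: 0.0315
grasp_force: 35.0
```

>>> step_arm(
  motion=[
    [0,0,0,0],
    [0,0,0,0],
    [0,0,0,0],
    [0,0,0,0],
    [0,0,0,0],
    [0,0,0.02,0],
    [0,0,0.05,0],
    [0,0,0.06,0],
    [0,0,0.05,0],
    [-0.015,0.07,0,0],
    [-0.015,0.07,0,0],
    [-0.015,0.07,0,0],
    [-0.015,0.07,0,0],
    [-0.015,0.07,0,0],
    [-0.015,0.07,0,0],
    [-0.015,0.07,0,0],
    [-0.015,0.07,0,0],
    [-0.015,0.07,0,0],
    [-0.015,0.07,0,0],
    [-0.015,0.07,0,0],
  ],
  gripper=-0.2,
)

```text
clock: 31.45
position: [0.5479, 0.3515, 0.1114]
orientation: [3.141, -0.0, 1.338]
force: [0.1, 0.2, 0.0]
opening: 0.0528
grasp_force: 0.0
```

>>> step_arm(
  motion=[
    [0,0.03,0,0],
    [0,0,0,0],
    [0,0,0,0],
    [0,0,0,0],
  ],
)

```text
clock: 31.78
position: [0.5495, 0.3624, 0.1106]
orientation: [3.141, 0.002, 1.336]
force: [-0.3, -0.4, 0.7]
opening: 0.053
grasp_force: 0.0
```

Run:
```python
from h import *; from station import robot
o,c,w=wrist(robot,'w11')
print(o['clock'],o['position'],o['orientation'],o['opening'])
for r,A,k in blobs(w,*WHITE,300): 
    print('white',r,A,onz(c,r[0],.04)); b=cv2.boxPoints(r); p=np.array([onz(c,q,.04) for q in b]);e=np.diff(np.r_[p,p[:1]],axis=0); print(np.linalg.norm(e,axis=1).round(4),np.degrees(np.arctan2(e[:,1],e[:,0])).round(1))
T=robot.calibration('top');t=robot.capture('top');cv2.imwrite('pics/t11.png',t[:,:,::-1])
for r,A,k in blobs(t,*WHITE,40,(60,130,340,290)): print('white',r,A,onz(T,r[0],.054),onz(T,r[0],.04))
```

```text
31.8333 [0.54964692 0.3620223  0.11056587] [3.14073448e+00 1.76669721e-03 1.33511628e+00] 0.052996223505630075
white ((209.4938201904297, 146.36390686035156), (48.904048919677734, 49.35812759399414), 87.39744567871094) 2194.5 [0.51736837 0.41187153]
[0.0308 0.0311 0.0321 0.0312] [ -10.9 -103.1  169.2   74.5]
white ((314.7587890625, 242.15371704101562), (38.24057388305664, 47.853824615478516), 79.28687286376953) 226.5 [ 0.4553762  -0.11652181] [ 0.45536413 -0.11761235]
white ((247.25674438476562, 232.54054260253906), (32.715396881103516, 8.219949722290039), 80.53767395019531) 174.5 [0.47764052 0.03372445] [0.47791834 0.03459015]
white ((277.7353515625, 165.55882263183594), (12.854386329650879, 13.824528694152832), 14.03624439239502) 155.5 [ 0.62805897 -0.03506498] [ 0.63029527 -0.03509493]
```

>>> step_arm(
  motion=[
    [-0.0227,0.0335,0,0.01],
    [-0.0227,0.0335,0,0.01],
    [-0.0227,0.0335,0,0.01],
    [0,0,0,0],
    [0,0,0,0],
    [0,0,-0.03,0],
    [0,0,-0.04,0],
    [0,0,-0.04,0],
    [0,0,-0.03,0],
    [0,0,0,0],
    [0,0,0,0],
    [0,0,0,0],
  ],
  gripper=-0.35,
)

```text
clock: 32.93
position: [0.5152, 0.415, 0.0412]
orientation: [3.141, -0.001, 1.352]
force: [-0.1, -0.6, 0.7]
opening: 0.0594
grasp_force: 0.0
```

```bash
python3 off.py .04
python3 - <<'E'
from h import *; from station import robot
c=robot.calibration('wrist');w=cv2.cvtColor(cv2.imread('pics/off.png'),cv2.COLOR_BGR2RGB)
for r,A,k in blobs(w,*WHITE,300,(200,150,360,335)): print(r,A)
E
```

```text
[0.5152 0.4153 0.0417] [ 3.1405e+00 -1.4000e-03  1.3525e+00] 0.05990448859635267 0.0 [-0.3  0.   0.2]
[12, 29, 15, 14, 155] [283.9 260.2] [0.5179 0.4109] along -0.0037 across 0.0036
((283.0, 272.0), (28.0, 62.0), 90.0) 1257.5
```

>>> step_arm(
  motion=[
    [0.002,-0.008,-0.02,0],
    [0,0,-0.02,0],
    [0,0,-0.015,0],
    [0,0,-0.012,0],
    [0,0,0,0],
    [0,0,0,0],
    [0,0,0,0],
  ],
)

```text
clock: 33.62
position: [0.5154, 0.4113, 0.0072]
orientation: [3.142, -0.0, 1.353]
force: [-0.3, -0.6, 1.3]
opening: 0.0597
grasp_force: 0.0
```

```bash
python3 off.py .04
```

```text
[0.5155 0.4114 0.0074] [ 3.1413e+00 -6.0000e-04  1.3532e+00] 0.05965469052482718 0.0 [ 0.6 -0.4  0.3]
[7, 59, 20, 18, 281] [281.2 292.4] [0.5175 0.4105] along -0.0005 across 0.0021
```

>>> step_arm(
  motion=[
    [0,0,0,0],
    [0,0,0,0],
    [0,0,0,0],
    [0,0,0,0],
    [0,0,0,0],
    [0,0,0,0],
    [0,0,0.02,0],
    [0,0,0.04,0],
    [0,0,0.05,0],
    [0,0,0.04,0],
    [0.0272,-0.0713,0,-0.003],
    [0.0272,-0.0713,0,-0.003],
    [0.0272,-0.0713,0,-0.003],
    [0.0272,-0.0713,0,-0.003],
    [0.0272,-0.0713,0,-0.003],
    [0.0272,-0.0713,0,-0.003],
    [0.0272,-0.0713,0,-0.003],
    [0.0272,-0.0713,0,-0.003],
    [0.0272,-0.0713,0,-0.003],
    [0.0272,-0.0713,0,-0.003],
  ],
  gripper=1,
)

```text
clock: 35.38
position: [0.6518, 0.0526, 0.0829]
orientation: [3.141, -0.0, 1.338]
force: [0.6, 0.4, -1.5]
opening: 0.0319
grasp_force: 34.9
```

>>> step_arm(
  motion=[
    [0,0,0,0],
    [0,0,-0.03,0],
    [0,0,-0.03,0],
    [0,0,0,0],
    [0,0,0,0],
    [0,0,0,0],
    [0,0,0,0],
  ],
)

```text
clock: 35.97
position: [0.6514, 0.0557, 0.0525]
orientation: [3.141, -0.001, 1.34]
force: [1.4, -0.6, -0.9]
opening: 0.032
grasp_force: 34.9
```

```bash
python3 off.py
```

```text
[0.6516 0.0554 0.0526] [ 3.1409e+00 -4.0000e-04  1.3392e+00] 0.03158088307060438 34.91959358565509 [ 0.7  0.3 -0.4]
[7, 59, 17, 16, 222] [280.  291.6] [0.6531 0.0546] along -0.0004 across 0.0017
```

>>> step_arm(
  motion=[
    [0,-0.0012,-0.012,-0.002],
    [0,0,-0.012,0],
    [0,0,0,0],
    [0,0,0,0],
    [0,0,0,0],
  ],
)

```text
clock: 36.48
position: [0.6513, 0.0539, 0.04]
orientation: [-3.141, 0.0, 1.337]
force: [0.4, -0.6, -1.2]
opening: 0.0316
grasp_force: 34.9
```

>>> step_arm(
  motion=[
    [0.0006,0.0016,0,0],
    [0,0,-0.006,0],
    [0,0,-0.006,0],
    [0,0,-0.004,0],
    [0,0,0,0],
    [0,0,0,0],
  ],
)

```text
clock: 36.98
position: [0.6516, 0.0544, 0.0319]
orientation: [-3.141, 0.0, 1.337]
force: [0.4, -0.3, -0.7]
opening: 0.0317
grasp_force: 35.0
```

>>> step_arm(
  motion=[
    [0,0,-0.006,0],
    [0,0,-0.006,0],
    [0,0,-0.005,0],
    [0,0,-0.004,0],
    [0,0,-0.003,0],
    [0,0,0,0],
    [0,0,0,0],
  ],
)

```text
clock: 37.57
position: [0.6513, 0.0545, 0.0209]
orientation: [-3.141, 0.001, 1.337]
force: [-4.5, -1.7, 11.4]
opening: 0.0318
grasp_force: 35.0
```

>>> step_arm(
  motion=[
    [0,0,0,0],
    [0,0,0,0],
    [0,0,0,0],
    [0,0,0,0],
    [0,0,0.03,0],
    [0,0,0.06,0],
    [0,0,0.08,0],
    [-0.0288,-0.0265,0,-0.206],
    [-0.0288,-0.0265,0,-0.206],
    [-0.0288,-0.0265,0,-0.206],
    [-0.0288,-0.0265,0,-0.206],
    [-0.0288,-0.0265,0,-0.206],
    [-0.0288,-0.0265,0,-0.206],
    [-0.0288,-0.0265,0,-0.206],
    [-0.0288,-0.0265,0,-0.206],
    [-0.0288,-0.0265,0,-0.206],
    [-0.0288,-0.0265,0,-0.206],
    [-0.0288,-0.0265,0,-0.206],
    [-0.0288,-0.0265,0,-0.206],
    [-0.0288,-0.0265,0,-0.206],
  ],
  gripper=-0.3,
)

```text
clock: 39.23
position: [0.4643, -0.1178, 0.1062]
orientation: [-3.141, -0.001, -0.007]
force: [0.4, 0.2, -0.3]
opening: 0.0572
grasp_force: 0.0
```

>>> step_arm(
  motion=[
    [0,0,0,0],
    [0,0,0,0],
    [0,0,0,0],
    [0,0,0,0],
  ],
)

```text
clock: 39.57
position: [0.4656, -0.1165, 0.1056]
orientation: [-3.141, -0.001, 0.001]
force: [0.9, 0.3, 0.5]
opening: 0.057
grasp_force: 0.0
```

Run:
```python
from h import *; from station import robot
o,c,w=wrist(robot,'w12')
print(o['clock'],o['position'],o['orientation'],o['opening'])
T=robot.calibration('top');t=robot.capture('top');cv2.imwrite('pics/t12.png',t[:,:,::-1])
S=robot.calibration('scene');s=robot.capture('scene');cv2.imwrite('pics/s12.png',s[:,:,::-1])
cv2.imwrite('pics/m12.png',np.hstack([w[:,:,::-1],cv2.resize(s[150:300,200:300],(280,420))[:,:,::-1]])[:, :800])
for r,A,k in blobs(t,*WHITE,40,(200,130,320,200)): print('white',r[0],A,onz(T,r[0],.054))
for r,A,k in blobs(w,(0,0,0),(179,255,60),300,(80,60,500,250)): print(r,A,onz(c,r[0],.06),onz(c,r[0],.032))
```

```text
39.6167 [ 0.46549741 -0.11657182  0.10542605] [-3.14108152e+00 -1.08520635e-03  6.39504873e-04] 0.05765143865695996
((284.5, 193.5), (111.0, 129.0), 90.0) 11536.5 [ 0.48456365 -0.11920731] [ 0.47620604 -0.11954292]
((472.5, 91.5), (63.0, 53.0), 90.0) 2284.0 [ 0.54231866 -0.22067942] [ 0.54184541 -0.23486738]
```

View pics/m12.png

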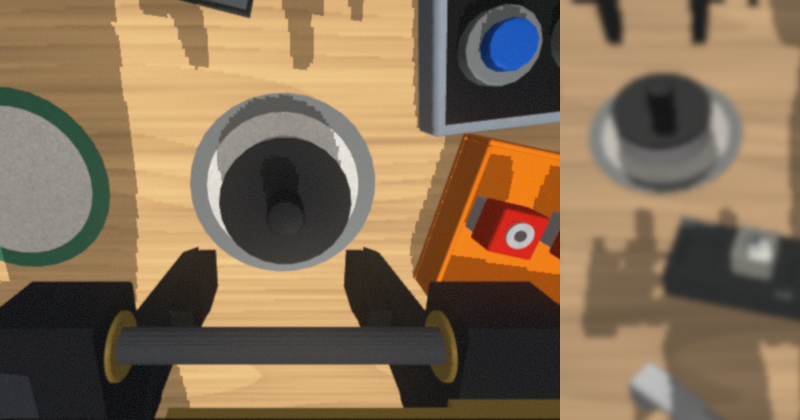

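Run:
```python
from h import *; from station import robot
c=robot.calibration('wrist');w=cv2.cvtColor(cv2.imread('pics/w12.png'),cv2.COLOR_BGR2RGB)
print(onz(c,(286,218),.06),onz(c,(285,203),.032))
hs=cv2.cvtColor(w,cv2.COLOR_RGB2GRAY)
m=cv2.morphologyEx((hs[130:280,205:365]<62).astype(np.uint8),cv2.MORPH_OPEN,np.ones((5,5)))
k=max(cv2.findContours(m,cv2.RETR_EXTERNAL,cv2.CHAIN_APPROX_NONE)[0],key=cv2.contourArea)
e=cv2.fitEllipse(cv2.convexHull(k));u=np.array(e[0])+[205,130];print(e,u,onz(c,u,.032))
T=robot.calibration('top');t=cv2.cvtColor(cv2.imread('pics/t12.png'),cv2.COLOR_BGR2RGB);t0=cv2.cvtColor(cv2.imread('pics/top0.png'),cv2.COLOR_BGR2RGB)
r=blobs(t0,*GREEN,100,(190,200,265,275))[0][0];print('ring',onz(T,r[0],0))
s=cv2.cvtColor(cv2.imread('pics/scene0.png'),cv2.COLOR_BGR2RGB);S=robot.calibration('scene')
r=blobs(s,*GREEN,100,(280,170,355,225))[0];print('ring scene',r[0],onz(S,r[0][0],0))
g=blobs(w,*GREEN,300,(0,60,130,290))
for b in g:
    E=cv2.fitEllipse(b[2]);print('g',b[0],b[1])
```

```text
[ 0.46864969 -0.12060281] [ 0.46894764 -0.1203381 ]
((79.43794250488281, 69.72026062011719), (123.3797836303711, 129.63790893554688), 84.16951751708984) [284.4379425  199.72026062] [ 0.47126794 -0.11995079]
ring [0.47020823 0.08231653]Traceback (most recent call last):
  File "<stdin>", line 11, in <module>
IndexError: list index out of range
```

>>> step_arm(
  motion=[
    [0.006,-0.005,0,0],
    [0,0,-0.03,0],
    [0,0,-0.04,0],
    [0,0,-0.04,0],
    [0,0,-0.03,0],
    [0,0,-0.018,0],
    [0,0,0,0],
    [0,0,0,0],
    [0,0,0,0],
    [0,0,0,0],
  ],
  gripper=-0.1,
)

```text
clock: 40.6
position: [0.4683, -0.1202, 0.027]
orientation: [3.141, -0.002, -0.002]
force: [-0.8, -0.0, 0.8]
opening: 0.0482
grasp_force: 0.0
```

>>> step_arm(
  motion=[
    [0,0,0,0],
    [0,0,0,0],
    [0,0,0,0],
    [0,0,0,0],
    [0,0,0,0],
    [0,0,0,0],
    [0,0,0,0],
    [0,0,0,0],
    [0,0,0,0],
  ],
  gripper=1,
  grip_force=5,
)

```text
clock: 41.35
position: [0.4676, -0.12, 0.0263]
orientation: [3.142, -0.0, -0.002]
force: [-0.9, 0.4, 5.4]
opening: 0.0235
grasp_force: 5.0
```

>>> step_arm(
  motion=[
    [0,0.003,0,0],
    [0,0.006,0,0],
    [0,0.01,0,0],
    [0,0.012,0,0],
    [0,0.012,0,0],
    [0,0.012,0,0],
    [0,0.012,0,0],
    [0,0.012,0,0],
    [0,0.012,0,0],
    [0,0.012,0,0],
    [0,0.012,0,0],
    [0,0.012,0,0],
    [0,0.012,0,0],
    [0,0.012,0,0],
    [0,0.012,0,0],
    [0,0.012,0,0],
    [0,0.012,0,0],
    [0,0.01,0,0],
    [0,0.006,0,0],
    [0,0.003,0,0],
  ],
)

```text
clock: 43.02
position: [0.4673, -0.0164, 0.0262]
orientation: [3.141, 0.0, -0.001]
force: [0.7, -5.0, 6.0]
opening: 0.0238
grasp_force: 5.0
```

>>> step_arm(
  motion=[
    [0.001,0.003,0,0],
    [0.001,0.006,0,0],
    [0.001,0.01,0,0],
    [0.001,0.012,0,0],
    [0.001,0.012,0,0],
    [0,0.012,0,0],
    [0,0.012,0,0],
    [0,0.012,0,0],
    [0,0.012,0,0],
    [0,0.012,0,0],
    [0,0.012,0,0],
    [0,0.012,0,0],
    [0,0.012,0,0],
    [0,0.012,0,0],
    [0,0.012,0,0],
    [0,0.012,0,0],
    [0,0.01,0,0],
    [0,0.006,0,0],
    [0,0.003,0,0],
    [0,0,0,0],
  ],
)

```text
clock: 44.68
position: [0.4693, 0.0804, 0.0262]
orientation: [3.141, 0.001, -0.001]
force: [0.4, -4.0, 7.0]
opening: 0.0237
grasp_force: 5.0
```

>>> step_arm(
  motion=[
    [0,0,0,0],
    [0,0,0,0],
    [0,0,0,0],
    [0,0,0,0],
    [0,0,0.02,0],
    [0,0,0.05,0],
    [0,0,0.06,0],
    [0,0,0.05,0],
    [0.0183,-0.0722,0,0],
    [0.0183,-0.0722,0,0],
    [0.0183,-0.0722,0,0],
    [0.0183,-0.0722,0,0],
    [0.0183,-0.0722,0,0],
    [0.0183,-0.0722,0,0],
    [0.0183,-0.0722,0,0],
    [0.0183,-0.0722,0,0],
    [0.0183,-0.0722,0,0],
    [0.0183,-0.0722,0,0],
    [0.0183,-0.0722,0,0],
    [0.0183,-0.0722,0,0],
  ],
  gripper=-0.1,
)

```text
clock: 46.35
position: [0.5798, -0.3548, 0.1169]
orientation: [-3.141, -0.0, -0.002]
force: [0.9, 0.0, -0.5]
opening: 0.0486
grasp_force: 0.0
```

>>> step_arm(
  motion=[
    [0,0,0,0],
    [0,0,0,0],
    [0,0,0,0],
    [0,0,0,0],
    [0,0,0,0],
    [0,0,0,0],
    [0,0,0,0],
    [0,0,0,0],
  ],
  gripper=1,
)

```text
clock: 47.02
position: [0.5798, -0.3527, 0.1163]
orientation: [-3.141, 0.0, -0.001]
force: [0.1, -0.4, 0.2]
opening: 0.0006
grasp_force: 0.0
```

Run:
```python
from h import *; from station import robot
o,c,w=wrist(robot,'w13')
print(o['clock'],o['position'],o['orientation'],o['opening'])
T=robot.calibration('top');t=robot.capture('top');cv2.imwrite('pics/t13.png',t[:,:,::-1])
S=robot.calibration('scene');s=robot.capture('scene');cv2.imwrite('pics/s13.png',s[:,:,::-1])
A=cv2.resize(t[125:275,60:320],None,fx=3,fy=3,interpolation=cv2.INTER_CUBIC);B=cv2.resize(s[180:300,215:395],(0,0),fx=1,fy=1)
cv2.imwrite('pics/m13.png',A[:,:,::-1])
for r,a,k in blobs(t,*WHITE,40,(60,130,340,290)): print('white',r[0],a,onz(T,r[0],.054))
for r,a,k in blobs(s,*WHITE,30,(235,180,460,290)): print('whiteS',r[0],a,onz(S,r[0],.054))
for n,cl in(('y',YEL),('b',BLUE),('g',GREEN)):
    for r,a,k in blobs(w,*cl,150,(0,0,560,250)): print(n,r,a,onz(c,r[0],.045))
    for r,a,k in blobs(w,*cl,150,(0,0,560,250)): print('top',n,r[0])
```

```text
47.0667 [ 0.57982602 -0.35288213  0.11621563] [-3.14154874e+00  2.90963447e-05 -1.49040033e-03] 0.0002803782370903224
white (313.7500305175781, 237.25003051757812) 1776.5 [ 0.46627812 -0.11440613]
white (237.97059631347656, 156.61766052246094) 161.0 [0.64892077 0.05463398]
white (211.112060546875, 243.0948028564453) 89.5 [0.4546981  0.11407468]
whiteS (247.5, 198.0) 674.5 [ 0.51764072 -0.08756821]
whiteS (310.0000305175781, 243.99998474121094) 152.0 [0.65149013 0.05464256]
whiteS (336.5, 198.5) 48.0 [0.51966687 0.12280242]
y ((280.0, 210.0), (42.0, 40.0), 90.0) 1325.5 [ 0.57951648 -0.35288059]
top y (280.0, 210.0)
b ((119.2400131225586, 228.32003784179688), (40.79999923706055, 42.400001525878906), 53.13010025024414) 1340.0 [ 0.56633428 -0.24294417]
top b (119.2400131225586, 228.32003784179688)
```

View pics/m13.png

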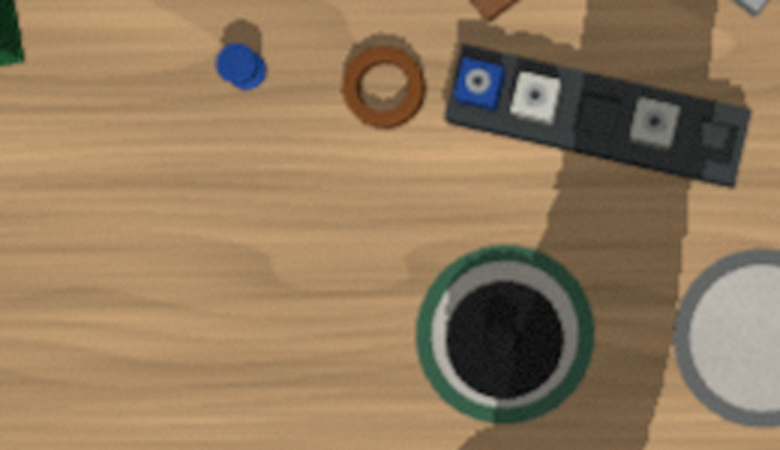

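>>> step_arm(
  motion=[
    [0,0,-0.04,0],
    [0,0,-0.04,0],
    [0,0,-0.04,0],
    [0,0,-0.024,0],
    [0,0,-0.006,0],
    [0,0,-0.006,0],
    [0,0,0,0],
    [0,0,0,0],
  ],
)

```text
clock: 47.88
position: [0.5804, -0.3537, 0.0392]
orientation: [3.141, -0.001, -0.002]
force: [-0.3, 0.0, 0.2]
opening: 0.0008
grasp_force: 0.0
```

>>> step_arm(
  motion=[
    [-0.001,0,-0.006,0],
    [0,0,-0.006,0],
    [0,0,-0.004,0],
    [0,0,0,0],
    [0,0,0,0],
  ],
)

```text
clock: 48.3
position: [0.5808, -0.3539, 0.0327]
orientation: [3.14, -0.003, -0.002]
force: [-1.2, 2.3, 15.8]
opening: 0.0003
grasp_force: 7.7
```

>>> step_arm(
  motion=[
    [0,0,0.004,0],
    [0,0,0,0],
    [0,0,0,0],
    [0,0,0,0],
  ],
)

```text
clock: 48.63
position: [0.5806, -0.3538, 0.0329]
orientation: [3.14, -0.003, -0.002]
force: [2.5, -0.4, 6.7]
opening: 0.0002
grasp_force: 3.0
```

>>> step_arm(
  motion=[
    [0,0,0.004,0],
    [0,0,0,0],
    [0,0,0,0],
  ],
)

```text
clock: 48.88
position: [0.5794, -0.3534, 0.0342]
orientation: [3.141, -0.0, -0.002]
force: [2.3, -0.9, 3.0]
opening: 0.0002
grasp_force: 1.6
```

>>> step_arm(
  motion=[
    [0,0,0.02,0],
    [0,0,0.04,0],
    [-0.0073,0.055,0,0],
    [-0.0073,0.055,0,0],
    [-0.0073,0.055,0,0],
    [-0.0073,0.055,0,0],
    [0,0,0,0],
    [0,0,0,0],
    [0,0,0,0],
    [0,0,-0.03,0],
    [0,0,-0.02,0],
    [0,0,0,0],
    [0,0,0,0],
  ],
)

```text
clock: 49.97
position: [0.5635, -0.2443, 0.0385]
orientation: [3.142, 0.002, -0.003]
force: [-0.7, 0.5, 1.5]
opening: 0.0006
grasp_force: 0.6
```

>>> step_arm(
  motion=[
    [0,0,-0.006,0],
    [0,0,-0.006,0],
    [0,0,-0.003,0],
    [0,0,0,0],
    [0,0,0,0],
    [0,0,0,0],
  ],
)

```text
clock: 50.47
position: [0.5647, -0.2442, 0.0328]
orientation: [3.141, -0.0, -0.003]
force: [-3.7, -0.7, 9.8]
opening: 0.0006
grasp_force: 5.1
```

>>> step_arm(
  motion=[
    [0,0,0.02,0],
    [0,0,0.045,0],
    [0.005,-0.0365,0,0],
    [0.005,-0.0365,0,0],
    [0.005,-0.0365,0,0],
    [0,0,0,0],
    [0,0,0,0],
    [0,0,0,0],
    [0,0,-0.03,0],
    [0,0,-0.02,0],
    [0,0,0,0],
    [0,0,0,0],
  ],
)

```text
clock: 51.47
position: [0.5718, -0.2964, 0.0386]
orientation: [-3.14, 0.002, -0.001]
force: [-0.3, 1.1, 1.5]
opening: 0.0002
grasp_force: 0.6
```

>>> step_arm(
  motion=[
    [0,0,-0.006,0],
    [0,0,-0.006,0],
    [0,0,-0.004,0],
    [0,0,0,0],
    [0,0,0,0],
    [0,0,0,0],
  ],
)

```text
clock: 51.97
position: [0.5727, -0.2975, 0.0327]
orientation: [-3.141, -0.001, -0.002]
force: [-2.9, 4.1, 13.9]
opening: 0.0009
grasp_force: 6.8
```

All three keys bottomed. Retreat and check.

>>> step_arm(
  motion=[
    [0,0,0.02,0],
    [0,0,0.05,0],
    [0,0,0.07,0],
    [0,0,0.07,0],
    [0,0,0.07,0],
    [0,0,0,0],
    [0,0,0,0],
    [0,0,0,0],
    [0,0,0,0],
  ],
)

```text
clock: 52.72
position: [0.5711, -0.2976, 0.1696]
orientation: [-3.141, 0.002, -0.002]
force: [0.3, 0.1, 0.2]
opening: 0.0002
grasp_force: 0.0
```

Run:
```python
from h import *; from station import robot
t=robot.capture('top');T=robot.calibration('top');s=robot.capture('scene');S=robot.calibration('scene')
for r,a,k in blobs(t,*WHITE,40,(200,130,320,200)): print('white',r[0],a,onz(T,r[0],.054))
for r,a,k in blobs(s,*WHITE,30,(250,225,345,270)): print('whiteS',r[0],a,onz(S,r[0],.054))
for r,a,k in blobs(t,(0,0,0),(179,255,40),200,(195,205,262,272)): print('pot',r[0],onz(T,r[0],.035))
for r,a,k in blobs(s,*RED,20,(120,150,215,205)): print('red S',r[0],a,onz(S,r[0],.044))
d=np.abs(t.astype(int)-cv2.imread('pics/t13.png')[:,:,::-1])[130:290,60:330].max(2);print((d>60).sum())
```

```text
white (237.3529510498047, 156.58824157714844) 137.0 [0.64899506 0.05602845]
whiteS (311.29730224609375, 244.2162322998047) 129.0 [0.65206999 0.05744719]
pot (227.5, 238.0) [0.4659415  0.07964353]
red S (174.55404663085938, 182.17567443847656) 179.5 [ 0.456424   -0.27138649]
red S (151.0, 178.5) 93.0 [ 0.44369991 -0.33214457]
1025
```

```bash
python3 -c "
from station import robot
print(robot.hand_in())"
```

```text
the job is handed in; nothing more can be done
None
```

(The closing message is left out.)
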